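# Load the spool of line into the bench dispenser

## Robot

A 6-joint arm with a two-finger parallel gripper is mounted at the origin on the work surface. World frame = base frame: x ahead of the robot, y to its left, z up, the work surface at z = 0. Lengths are in mm, angles in degrees, forces in N, time in s.
With the tool pointing down it reaches from about 350 to 850 mm from the base axis. Payload 8.1 kg.
Tool frame: the origin (TCP) lies on the centre line of the jaws, within the pads' length; the fingertips stand r.tip_extent ahead of it and the grasp point (between the pads) lies 8 mm behind it (r.tip_extent is the distance from the TCP to the fingertips, in mm); z points along the fingers, y is the direction in which the jaws open and shut (so a half turn about z gives the same grasp; the last joint's range is limited). The gripper opens to 85 mm and grips with 20 to 120 N. Pads are 22 mm wide; open, the fingers measure 114 mm over their backs; the gripper's body (76 mm by 85 mm) begins 54 mm behind the grasp point. The pads swing forward as they close: fully open they stand 13 mm farther back than shut.
Start: joints at [58.19, 7.471, 85.268, -0, 87.261, -4.893], TCP at [271.605, 535.01, 242.292] pointing down, gripper open.
Joint ranges: [-169.43, 169.43], [-51.17, 129.36], [1.28, 143.12], [-76.62, 256.62], [0, 156.53], [-152.29, 152.29]. Speed limits (degrees/s): [136.94, 136.94, 159.86, 180, 180, 180].

## Interface

Orientations are given as [roll, pitch, yaw] about the fixed x, y, z axes, in that order (R = Rz(yaw) Ry(pitch) Rx(roll)).
In Python, from bench import sense, optics, hand_in, spotter, r gives the robot as it stands.
- The arm moves only by the tool apply_moves, never from a script. Its argument "series" is a list of rows, each a list of 3 entries, a list of its own where there are three numbers: the opening, from 0 (shut) to 1 (fully open), then the shift along the world's x, y, z in m, then the turn about the world's z in rad. In form: [[grip, [x, y, z], turn], ...]. A call has 1 to 5 rows; each row is the pose to reach, as a shift and turn from the pose measured when the call began; what a row does not reach only later rows make up. A row lasts 1/8 s, in which the tool goes at most 62.5 mm and 10.7 degrees, less where a joint would pass 70% of its speed; a pose out of reach is approached as far as the arm can. A call with a gripper value outside its range is refused whole. The fingers move at their own pace and stop on an object; "grip_force" is the grip in N (left out, the last holds). Time passes only in rows, so rows that repeat a pose let the fingers close. It gives the time, the measured TCP pose, the force and the opening at its end, in the units of the state.
- sense(): the state, without advancing time (a new reading comes with each control period).
- optics.snapshot(name): name is "scene" or "top"; returns a dict with "color" (420x560x3 uint8, blue, green, red), "intrinsics" (3x3 intrinsics, pixels), "distortion" ([k1, k2, p1, p2, k3] as OpenCV has them; the pictures are not rectified), "rvec" (rotation vector, rad) and "tvec" (3), from world to camera coordinates, as OpenCV has them. Camera axes: x right, y down, z forward; pixel columns grow to the right and rows downward; lengths in mm; the calibration is good to about 2 mm. A picture is of the moment at which its call begins. There is no depth.
- hand_in(): hands the job in, once; it reports no verdict.
Trained networks look in a picture, given as the dict that the camera call returned (one of the last four; its "shot" number tells which), for a name from the list of things; names that differ only in an ending like _2 or _b are one class to them, and where a whole thing is asked for, a point or a joint stands for the part that bears it (a point fixed in the world has none). Each returns a list of dicts, best first, with "p" (0 to 1); they miss things now and then, are a little off and sometimes report something else, mostly with a low value. They report only what shows in the picture. A call takes as long as a camera call.
- spotter.search_frame(picture, query): "xyz" ([x, y, z] in mm, in the coordinates of the camera as it stood for that picture, good to about 4 mm: the middle of the surface that is visible of it).
- spotter.masks_of(picture, query): "mask" (420x560 bool, what is visible of it).
The state is a dict: "time": time; "joint_pos": joint angles; "qd": joint speeds; "joint_efforts": joint torques, N m; "tool_pos": TCP position; "tcp_rot": TCP orientation; "ft_force": force on the tool from outside, world axes, zero at the start; "wrist_torque": the same for the moment, N m; "finger_gap": finger opening in mm.
Only numpy, scipy, OpenCV 4.12 (cv2) and the standard library are available. Lean on these libraries where they do the work, as an engineer would, in place of code of your own. Each camera call takes 0.05 s, during which the arm holds its last target.

## Task

Take the loaded spindle (white spool of clear line) out of its plywood cradle and fit it into the bench dispenser: spring end into one cup, push to compress it, bring the other end down in line with its cup and let it come home, so that the spindle sits in both cups and stays there when you let go. Press no harder than the spring needs, never ram it against the cups, and leave everything else on the bench where it is.

Things in the scene. Friction and masses are not known exactly. Their poses are not given: they have to be found in the camera images.
- spindle: Spring-loaded spindle, 195 mm long at rest, through a white spool of clear line; 0.2 to 0.3 kg in all. Origin on its axis at the middle of the spool; its y axis runs along it towards the spring end. Aluminium tube 14 mm in diameter, y -79 to +73 mm. Spool turns but cannot slide: grip its winding, 42 mm diameter, y -20 to +20 mm; flanges beside it 62 mm diameter, 4 mm thick.
- plunger_mouth (a point): End of the tube at the spring end (spindle y = +73 mm), where a brass plunger of 12 mm diameter with a ball nose sticks out 29 mm at rest, so its tip is at spindle y = +102 mm. It slides up to 18 mm in: starts to give at 2.5 N, 0.5 N more for each mm, 11.5 N just before it is solid.
- plain_end (a point): Tip of the spindle's other end, at spindle y = -93 mm: fixed, black, 12 mm diameter with a flat end, its edge broken by 1 mm.
- dispenser: Bench dispenser, fixed: grey base plate 130 x 246 x 12 mm, origin under its middle, z up. On it a green U-frame with two upright arms facing each other along the dispenser's y axis, tops at z = 91 mm. The frame is clamped with its middle anywhere from y = -17 to +17 mm: this is not measured and must be seen or felt. Between the arms nothing is higher than 50 mm.
- cup_axis (a point): Point on the cup axis (along the dispenser's y, x = 0, z = 78 mm) above the middle of the base plate. Each arm has a black cup on its inside, 25 mm outside, with a round blind bore 17 mm wide, 8 mm deep; slippery plastic. Cup floors are 188 mm apart, cup mouths 172 mm, outer arm faces 206 mm. The cups are alike: the spindle may go in either way round.
- cradle: Plywood cradle, fixed, 90 x 110 mm: two notched cheeks 9 mm thick at y = -44 and +44 mm, horns up to z = 51 mm. Origin under the middle of its base. The spindle lies loose in the notches along the cradle's y axis, its axis at z = 46 mm; lift it straight up.
- pen: Bystander: marker pen, white with a red cap, 130 mm long, lying. Origin at the middle of its underside.
- red_spool: Bystander: white spool of red wire, 62 mm diameter, 48 mm tall, standing on its flange. Origin at the middle of its underside.
- small_heart: Bystander: small heart-shaped sign blank, about 85 mm across, 18 mm thick, frosted edge. Origin on its underside.
- sponge: Bystander: sanding sponge, black on green, 68 x 68 x 27 mm. Origin at the middle of its underside.
- tape: Bystander: roll of tape, 58 mm diameter, 19 mm high. Origin at the middle of its underside.

How it is judged (in metres and radians):
On the way:
1. the spindle is lifted out of the cradle (z of spindle in the frame of cradle above 0.075 m), for 0.2 s.
At the end, for the whole second after the job is handed in: The spindle rests in both cups, held by its spring: its middle, its black end and its plunger mouth within 3.5 mm of the cup axis up, down and sideways, along that axis within 0.03 rad, its middle within 25 mm of the base's middle, pressed against the dispenser by more than 3 N, at rest (z of spindle in the frame of dispenser between 0.0745 and 0.0815 m and x of spindle in the frame of dispenser between -0.0035 and 0.0035 m and z of plain_end in the frame of dispenser between 0.0745 and 0.0815 m and x of plain_end in the frame of dispenser between -0.0035 and 0.0035 m and z of plunger_mouth in the frame of dispenser between 0.0745 and 0.0815 m and x of plunger_mouth in the frame of dispenser between -0.0035 and 0.0035 m and y of spindle in the frame of dispenser between -0.025 and 0.025 m and angle between the y axis of spindle and the y axis of dispenser, either way round below 0.03 rad and contact force between spindle and dispenser above 3 N and linear speed of spindle below 0.02 m/s); the robot touches nothing.
It fails at once if the spindle is rammed against the dispenser: more than 17 N between them (contact force between spindle and dispenser above 17 N).
It fails at once if something else on the bench is pushed more than 25 mm away (distance of any of pen, red_spool, small_heart, sponge, tape from where it was at the start of the episode above 0.025 m).
It also fails if it takes over 67 s, if anything falls off the work surface, if the arm or the gripper's body presses on something with over 40 N, if the wrist force passes 120 N, or if a joint passes its speed limit or range.

## Working session

There is one attempt and no reset: what is moved stays moved. The work goes in short steps, Python scripts to look and compute and a tool call to move; the robot and the scene stay as the last step left them, time stands still between calls to the robot, and variables do not carry over. Pictures are saved under pics/ and viewed, and the job is handed in when it is done.

Besides the shell and the picture viewer there is one more tool, called after ">>>" by a JSON object that holds its "name" and its "arguments". apply_moves: Moves the arm, as the interface text tells. Its arguments: {"type":"object","properties":{"series":{"type":"array"},"grip_force":{"type":"number"}},"required":["series"]}

```bash
ls; mkdir -p pics; cat > h.py <<'E'
import numpy as np, cv2
from bench import sense, optics, hand_in, spotter, r
def save(s,n): cv2.imwrite(f'pics/{n}.png',s['color'])
def Rt(s):
    R,_=cv2.Rodrigues(np.array(s['rvec'],float)); return R,np.array(s['tvec'],float).reshape(3)
def cam2w(s,p):
    R,t=Rt(s); return R.T@(np.array(p)-t)
def ray(s,uv):
    R,t=Rt(s)
    q=cv2.undistortPoints(np.array([[uv]],float),np.array(s['intrinsics']),np.array(s['distortion'])).reshape(2)
    return -R.T@t, R.T@np.array([q[0],q[1],1.])
def atz(s,uv,z):
    c,d=ray(s,uv); return c+d*(z-c[2])/d[2]
def proj(s,P):
    return cv2.projectPoints(np.array(P,float).reshape(-1,1,3),np.array(s['rvec'],float),np.array(s['tvec'],float),np.array(s['intrinsics']),np.array(s['distortion']))[0].reshape(-1,2)
E
python3 - <<'E'
from h import *
print(sense(), r.tip_extent)
for n in ('scene','top'):
    s=optics.snapshot(n); save(s,n+'0'); R,t=Rt(s); print(n,-R.T@t, s['intrinsics'])
    for q in ['spindle','dispenser','cradle','pen','red_spool','small_heart','sponge','tape','plunger_mouth','plain_end']:
        try: print(q,[(round(d['p'],2),cam2w(s,d['xyz']).round(0)) for d in spotter.search_frame(s,q)][:3])
        except Exception as e: print(q,e)
E
```

```text
pics
{'time': 0.0, 'joint_pos': array([ 5.81882316e+01,  7.51491908e+00,  8.53294566e+01, -8.63291170e-04,
        8.72631043e+01, -4.89362917e+00]), 'qd': array([-0.02021151, -0.0864118 , -0.07727241, -0.04069651, -0.05621196,
        0.00045961]), 'joint_efforts': array([ 1.67509279e-03, -5.69404328e+01, -5.00544691e+01, -1.93723071e-05,
        1.48972141e-02, -4.66480606e-05]), 'tool_pos': array([271.33482863, 534.53721665, 241.24470267]), 'tcp_rot': array([-1.79892838e+02, -8.30961645e-03,  1.53081895e+02]), 'ft_force': array([ 0.07374267, -0.0064101 , -0.00033444]), 'wrist_torque': array([0.03231199, 0.06397031, 0.01227455]), 'finger_gap': 85.39818025304727} 11.0
scene [1340.4197909   545.90752481 1070.91040296] [[471.0894316    0.         277.16866876]
 [  0.         471.0894316  206.8120765 ]
 [  0.           0.           1.        ]]
spindle [(0.62, array([ 551., -222.,   52.]))]
dispenser [(0.83, array([582., 237.,  14.]))]
cradle [(0.61, array([ 557., -215.,    7.]))]
pen [(0.54, array([597.,  10.,  14.]))]
red_spool [(0.65, array([ 772., -102.,   49.]))]
small_heart [(0.6
[... 268 characters left out ...]
366639   24.23786951 1150.68125921] [[395.66600327   0.         287.24342421]
 [  0.         395.66600327 208.76447124]
 [  0.           0.           1.        ]]
spindle [(0.72, array([ 539., -228.,   55.]))]
dispenser [(0.84, array([565., 227.,  12.]))]
cradle [(0.72, array([ 540., -223.,    7.]))]
pen [(0.7, array([ 539., -222.,   51.])), (0.55, array([592.,   8.,  18.]))]
red_spool [(0.6, array([ 767., -110.,   48.]))]
small_heart [(0.66, array([460.,   1.,  19.]))]
sponge [(0.96, array([606., 459.,  22.]))]
tape [(0.72, array([ 605., -452.,   19.]))]
plunger_mouth [(0.97, array([ 537., -225.,   52.]))]
plain_end [(0.7, array([ 540., -226.,   53.])), (0.59, array([ 608., -453.,   17.]))]
```

View pics/scene0.png

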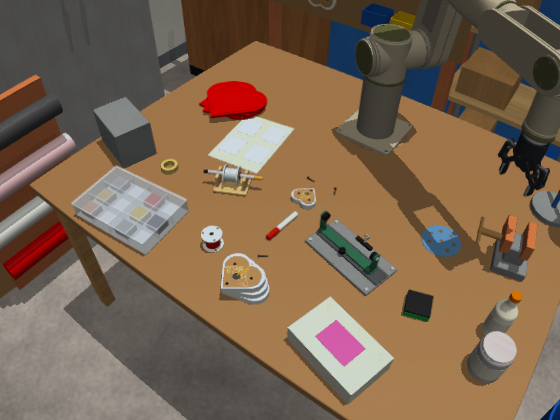

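View pics/top0.png

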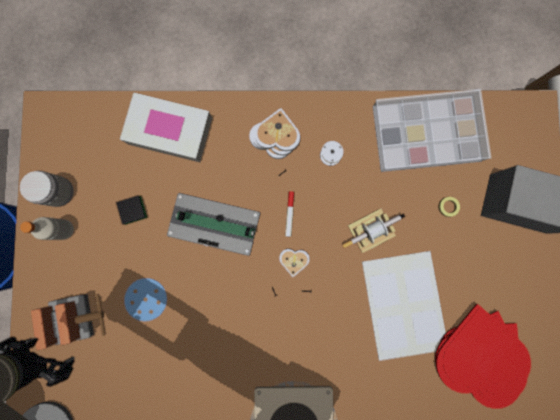

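```bash
python3 - <<'E'
import cv2
a=cv2.imread('pics/top0.png'); b=cv2.imread('pics/scene0.png')
def crop(im,x,y,w,h,k,n): cv2.imwrite(n,cv2.resize(im[y:y+h,x:x+w],None,fx=k,fy=k,interpolation=cv2.INTER_CUBIC))
crop(a,310,140,120,100,6,'pics/t_cr.png')
crop(a,150,140,120,100,6,'pics/t_di.png')
crop(b,240,150,160,120,5,'pics/s_di.png')
crop(b,0,0,1,1,5,'pics/x.png')
E
```

```text
(no output)
```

The scene view has the cradle with spindle at about (233,178) and the dispenser at about (350,250). In the top view they are at about (375,230) and (213,224).

View pics/t_cr.png

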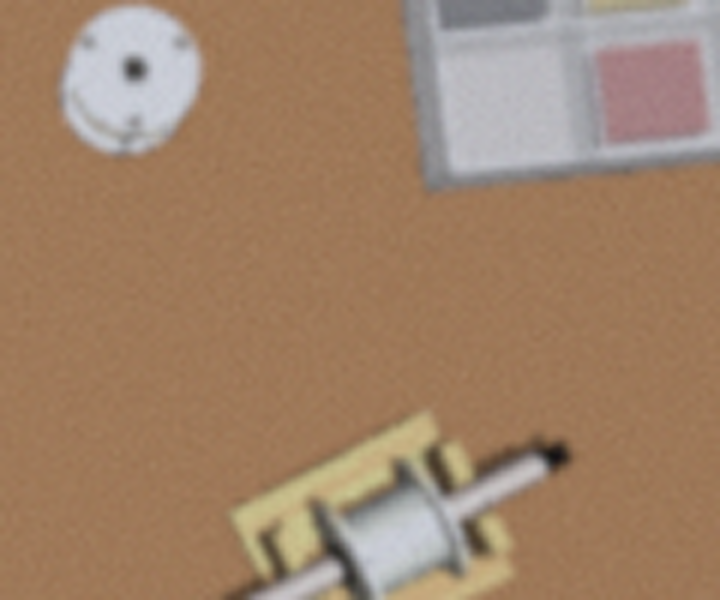

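View pics/t_di.png

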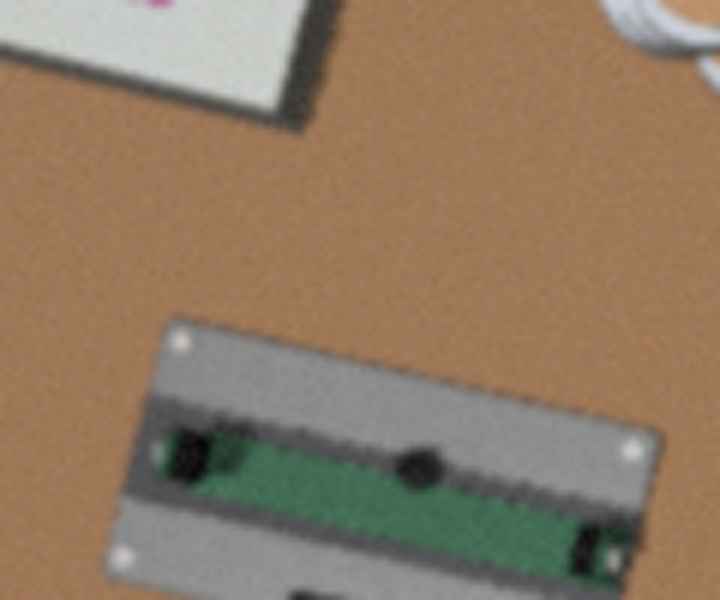

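View pics/s_di.png

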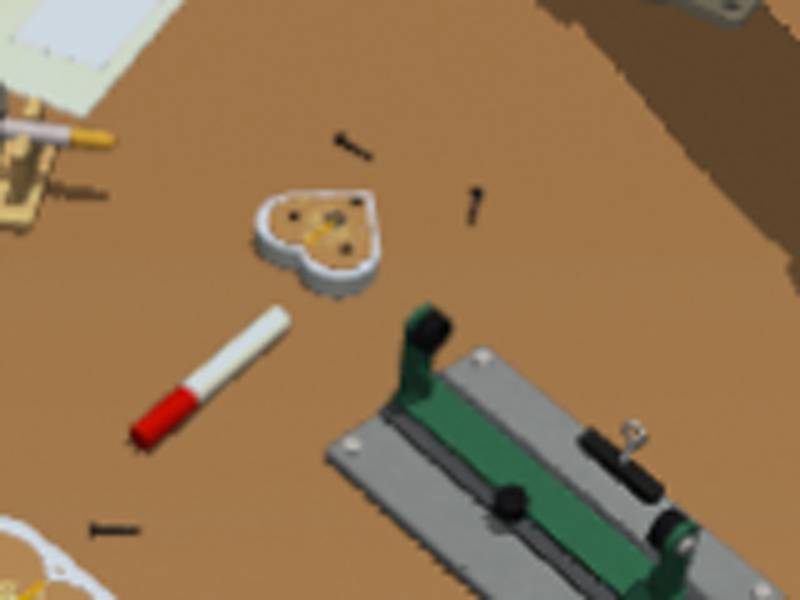

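```bash
cat > fit.py <<'E'
from h import *
from scipy.optimize import minimize
K=8
def hullmask(s,pieces,x0,y0,w,h):
    """anti-aliased union of convex hull projections on a window"""
    m=np.zeros((h*K,w*K),np.uint8)
    for P in pieces:
        uv=(proj(s,P)-[x0-.5,y0-.5])*K-.5
        hl=cv2.convexHull((uv*16).round().astype(np.int32).reshape(-1,1,2))
        cv2.fillConvexPoly(m,hl,255,shift=4)
    return cv2.resize(m,(w,h),interpolation=cv2.INTER_AREA)/255.
def frame(p): # x,y,yaw deg
    c,s_=np.cos(np.radians(p[2])),np.sin(np.radians(p[2]))
    R=np.array([[c,-s_,0],[s_,c,0],[0,0,1]]); 
    return lambda Q: np.array(Q,float)@R.T+np.array([p[0],p[1],0])
def box(x,y,z): return [[a,b,c] for a in x for b in y for c in z]
def cyl(rad,y0,y1,z,x=0,n=24):
    return [[x+rad*np.cos(a),y,z+rad*np.sin(a)] for a in np.linspace(0,2*np.pi,n,endpoint=False) for y in (y0,y1)]
E
python3 - <<'E'
from fit import *
S={}
for n in('scene','top'):
    s=optics.snapshot(n)
    for q in('dispenser','spindle','cradle'):
        m=spotter.masks_of(s,q)[0]; print(n,q,m['p'],m['mask'].sum()); s['m_'+q]=m['mask']
    S[n]=s
import pickle; pickle.dump(S,open('S.pkl','wb'))
W={}
for n,s in S.items():
    m=s['m_dispenser']; ys,xs=np.where(m); x0,x1,y0,y1=xs.min()-6,xs.max()+7,ys.min()-6,ys.max()+7
    W[n]=(s,x0,y0,x1-x0,y1-y0,m[y0:y1,x0:x1].astype(float))
def pieces(p):
    F=frame(p); f=p[3]; w=13
    return [F(box((-65,65),(-123,123),(0,12)))]+[F(box((-w,w),sorted((f+sg*103,f+sg*97)),(12,91))) for sg in(1,-1)]
def cost(p,which=('scene','top')):
    return sum(np.abs(hullmask(W[n][0],pieces(p),*W[n][1:5])-W[n][5]).sum() for n in which)
for which in (('scene','top'),('scene',),('top',)):
    best=None
    for f in(-10,0,10):
        r_=minimize(cost,[575,230,-12,f],args=(which,),method='Nelder-Mead',options=dict(initial_simplex=np.array([575,230,-12,f])+np.vstack([np.zeros(4),np.diag([12,12,5,8])]),xatol=.02,fatol=.02,maxiter=600))
        if best is None or r_.fun<best.fun: best=r_
    print(which,best.x.round(2),best.fun)
E
```

```text
scene dispenser 0.75 3388
scene spindle 0.63 468
scene cradle 0.73 500
top dispenser 0.71 3838
top spindle 0.7 626
top cradle 0.91 781
('scene', 'top') [562.52 227.72 -13.95 -14.89] 291.6
('scene',) [562.1  225.53 -13.64 -12.61] 164.85098039215688
('top',) [562.87 228.31 -13.62  -4.41] 102.74901960784314
```

```bash
cat > ov.py <<'E'
from fit import *
def over(s,pieces,x,y,w,h,k,name):
    im=cv2.resize(s['color'][y:y+h,x:x+w],None,fx=k,fy=k,interpolation=cv2.INTER_CUBIC)
    cols=[(0,0,255),(255,255,0),(255,0,255),(0,255,255)]
    for i,P in enumerate(pieces):
        uv=((proj(s,P)-[x-.5,y-.5])*k-.5)
        hl=cv2.convexHull(uv.astype(np.float32)); cv2.polylines(im,[(hl*16).round().astype(np.int32)],True,cols[i%4],1,cv2.LINE_AA,shift=4)
    cv2.imwrite(f'pics/{name}.png',im)
E
python3 - <<'E'
from ov import *; import pickle
S=pickle.load(open('S.pkl','rb'))
p=[562.5,227.5,-13.8,-8]
F=frame(p);f=p[3]
P=[F(box((-65,65),(-123,123),(12,12.01))),F(cyl(12.5,f+86,f+97,78)),F(cyl(12.5,f-97,f-86,78))]
over(S['top'],P,160,185,110,80,7,'ov_t1'); over(S['scene'],P,295,195,110,105,7,'ov_s1')
E
```

```text
(no output)
```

View pics/ov_t1.png

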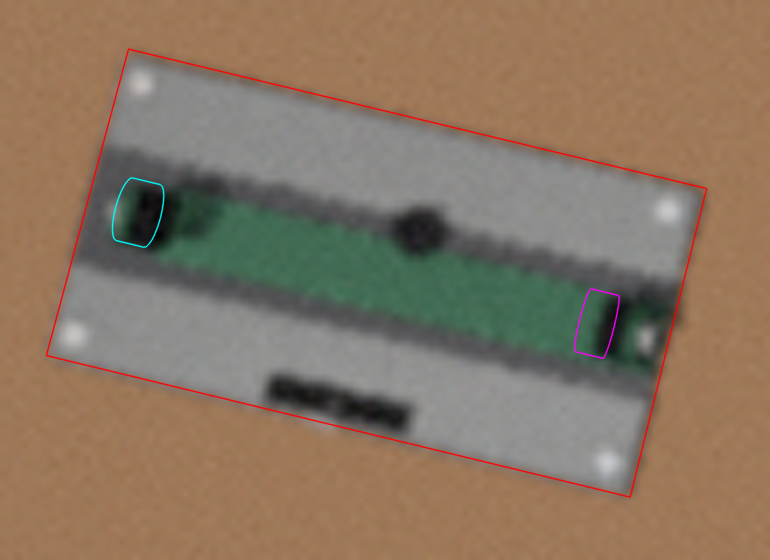

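View pics/ov_s1.png

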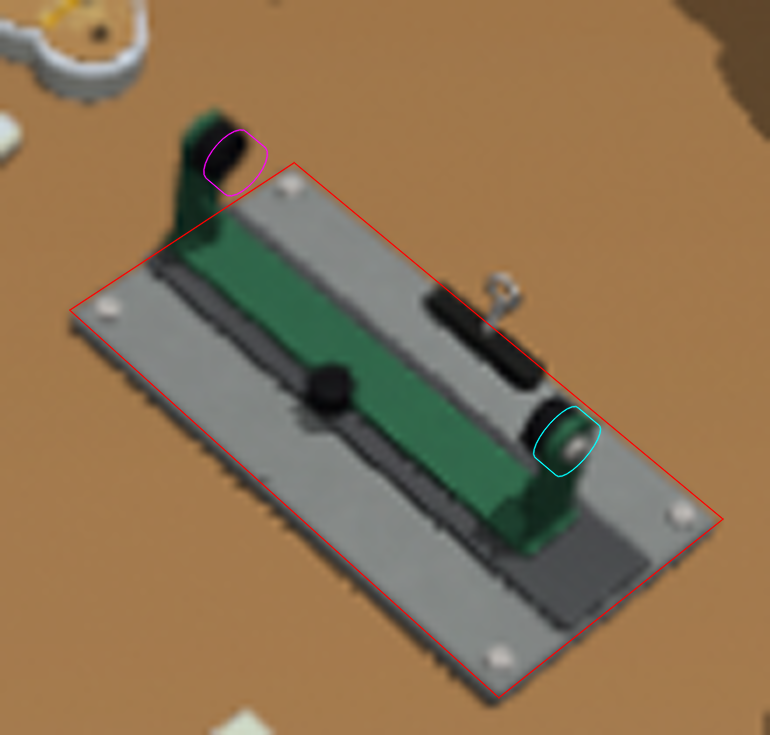

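```bash
python3 - <<'E'
from ov import *; import pickle
S=pickle.load(open('S.pkl','rb'))
# screws
for n,(x,y),L in (('top',(160,185),[(142,84),(667,210),(73,334),(607,462)]),('scene',(295,195),[(682,513),(292,185),(500,657),(108,307)])):
    s=S[n]; g=s['color'].min(axis=2).astype(float); Q=[]
    for a,b in L:
        u,v=(a+.5)/7+x-.5,(b+.5)/7+y-.5
        ui,vi=int(round(u)),int(round(v)); w=g[vi-3:vi+4,ui-3:ui+4]; w=np.clip(w-np.median(w)-12,0,None)
        yy,xx=np.mgrid[vi-3:vi+4,ui-3:ui+4]; Q.append(atz(s,((w*xx).sum()/w.sum(),(w*yy).sum()/w.sum()),13.5)[:2])
    Q=np.array(Q); print(n,Q.round(1).tolist(),Q.mean(0).round(2),np.linalg.norm(Q[0]-Q[1]),np.linalg.norm(Q[2]-Q[3]),np.linalg.norm(Q[0]-Q[2]))
    for a,b in((1,0),(3,2)): d=Q[b]-Q[a] if True else 0; print('yaw',np.degrees(np.arctan2(-d[0],d[1])))
# cups dark fit
W={}
for n,boxes in (('top',[(160,185)]),('scene',[(295,195)])): pass
regs={'top':[(172,206,20,18),(240,222,20,18)],'scene':[(318,206,18,20),(366,248,20,22)]}
for n,rs in regs.items():
    for (x,y,w,h) in rs:
        im=S[n]['color'][y:y+h,x:x+w]; V=im.max(axis=2)
        print(n,(x,y)); print('\n'.join(' '.join('%3d'%v for v in row) for row in V))
E
```

```text
top [[640.3, 325.3], [586.9, 108.5], [537.0, 350.7], [484.2, 132.8]] [562.1  229.34] 223.27381810872657 224.20430941069776 106.42836169140688
yaw -13.84272392442079
yaw -13.601386410216918
scene [[536.0, 348.0], [482.3, 129.6], [639.4, 323.0], [586.1, 105.1]] [560.93 226.43] 224.91520695080757 224.3279374430079 106.38549915393894
yaw -13.810472069217195
yaw -13.738091858322296
top (172, 206)
155 144 112  93  99 105 104 103 119 128 135 135 135 138 136 138 139 139 139 139
154 138 103  87  88  89  85  91  97 110 109 119 124 132 131 137 132 140 141 140
150 128  96  82  85  85  83  87  88  89  93  96 108 112 107 107 122 135 133 134
149 125  90  86  87  80  83  87  83  87  83  85  91  90  84  88 105 107 107 119
140 108  86  85  85  84  81  74  75  81  82  84  87  76  68  69  79  72  73  82
138 102  86  84  82  79  72  64  53  56  58  72  73  62  54  53  56  52  54  59
122  88  85  84  83  76  74  54  30  30  36  46  47  51  64  63  57  53  50  62
112  87  88  93 100  92  75  54  15  21  17  17  32  44  70  64  66  67  69  74
107  83  85 111 122 103  78  43  17  20  18  17  25  38  65  66  
[... 4723 characters left out ...]
  71  41  42  44  42  47  59  98 137 138 138 138 138 137 138
105 104 106 105  93  67  43  45  44  40  42  59 106 137 137 137 138 137 137 137
106 105 106 103  78  54  42  45  41  41  43  80 128 137 137 137 137 137 137 137
105 106 106  97  56  45  41  43  40  42  46  94 139 138 137 138 138 138 137 137
104  99  96  72  39  40  42  42  41  42  53  95 132 138 137 139 139 140 139 137
 96  63  60  51  39  43  42  41  42  44  53  78 107 132 137 136 138 138 138 138
 62  62  60  44  35  40  42  42  42  44  59  79  84 109 130 135 136 137 137 136
 62  62  60  52  38  40  40  43  45  57  80  87  78  87 110 128 136 135 135 135
 63  62  63  59  43  41  41  46  65  84  81  70  78  79  83 106 123 131 134 134
```

```bash
cat > cups.py <<'E'
from ov import *; import pickle
S=pickle.load(open('S.pkl','rb'))
regs={'top':[(174,206,14,17),(242,224,10,14)],'scene':[(320,209,12,14),(367,250,12,14)]}
C={'top':(562.1,229.3),'scene':(560.9,226.4)}
def model(n,f,dx,L,dz=0):
    F=frame([*C[n],-13.75]); out=[]
    for sg in (1,-1):
        cup=F(cyl(12.5,f+sg*86,f+sg*(86+L),78+dz,dx)); arm=F(cyl(13,f+sg*(86+L),f+sg*103,78+dz,dx)+box((dx-13,dx+13),(f+sg*(86+L),f+sg*103),(30,78)))
        out.append((cup,arm,(sg==-1 and n=='top')or(sg==1 and n=='scene')))
    return out
def cost(p,n):
    f,dx,L=p; c=0
    for (cup,arm,occ),rg in zip(model(n,f,dx,L),regs[n]):
        x,y,w,h=rg; m=hullmask(S[n],[cup],*rg)
        if occ: m=np.clip(m-hullmask(S[n],[arm],*rg),0,1)
        V=S[n]['color'][y:y+h,x:x+w].max(axis=2).astype(float); d=np.clip((60-V)/35,0,1)
        c+=((m-d)**2).sum()
    return c+ (0.3*(L-9.5))**2
if __name__=='__main__':
  for n in('top','scene'):
    best=min((minimize(cost,[f0,0,9],args=(n,),method='Nelder-Mead',options=dict(initial_simplex=np.array([f0,0,9])+np.vstack([np.zeros(3),np.diag([4,4,1.5])]),xatol=.02,fatol=.01)) for f0 in(-17,-12)),key=lambda r:r.fun)
    print(n,best.x.round(2),best.fun)
    f,dx,L=best.x; M=model(n,f,dx,L); P=[M[0][0],M[1][0],M[0][1],M[1][1]]
    over(S[n],P,*((160,185,110,80) if n=='top' else (295,195,110,105)),7,'ov2_'+n)
E
python3 cups.py
```

```text
top [-16.58   0.1   10.18] 13.35036446663286
scene [-13.89  -3.56   9.5 ] 83.71836734693878
```

View pics/ov2_top.png

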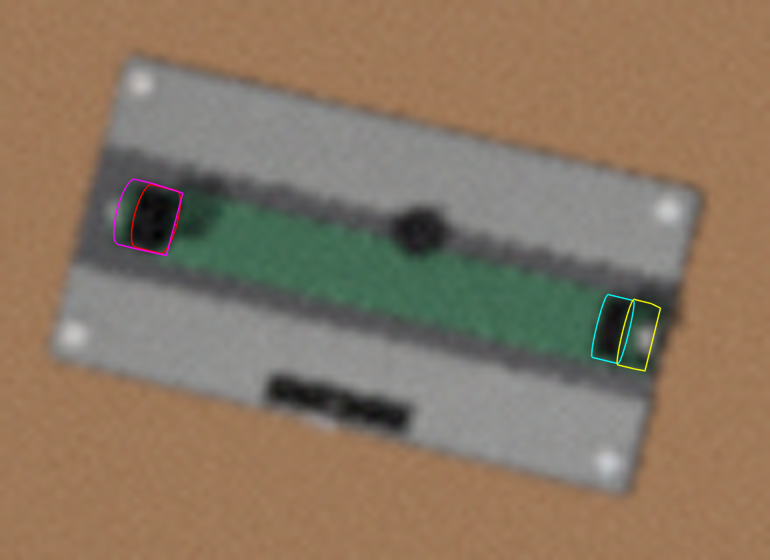

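View pics/ov2_scene.png

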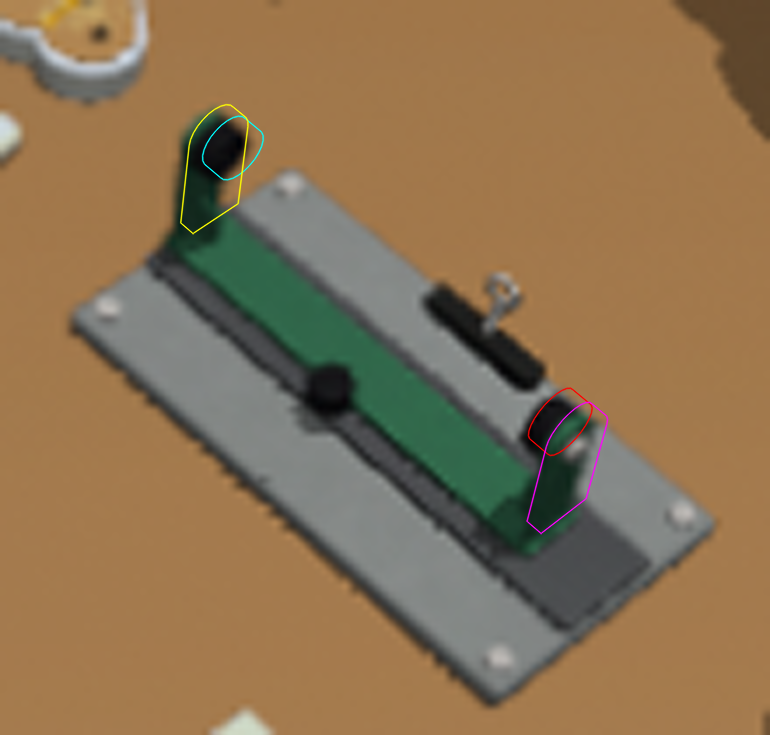

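```bash
sed -i 's#np.clip((60-V)/35,0,1)#(np.clip((60-V)/35,0,1) if n=="top" else np.clip((60-V)/30,0,1)*(V-S[n]["color"][y:y+h,x:x+w].min(axis=2)<14))#' cups.py; python3 cups.py
```

```text
top [-16.58   0.1   10.18] 13.35036446663286
scene [-13.89  -3.56   9.5 ] 72.56888888888889
```

```bash
python3 - <<'E'
import cups; from cups import *
n='scene'
def cost2(p):
    f,dx,dz=p; c=0
    for (cup,arm,occ),rg in zip(model(n,f,dx,10.2,dz),regs[n]):
        x,y,w,h=rg; m=hullmask(S[n],[cup],*rg)
        if occ: m=np.clip(m-hullmask(S[n],[arm],*rg),0,1)
        im=S[n]['color'][y:y+h,x:x+w]; V=im.max(axis=2).astype(float); d=np.clip((60-V)/30,0,1)*(V-im.min(axis=2)<14)
        c+=((m-d)**2).sum()
    return c
from scipy.optimize import brute,fmin
for dzr in ((0,0.1,1),(-8,8.1,2)):
    r_=brute(cost2,(slice(-24,-6,2),slice(-10,10.1,2),slice(*dzr)),finish=None,full_output=True); print(r_[0],r_[1])
    q=minimize(cost2,r_[0],method='Nelder-Mead',options=dict(initial_simplex=r_[0]+np.vstack([np.zeros(3),np.diag([1.5,1.5,1.5])]))); print(q.x.round(2),q.fun)
f,dx,dz=q.x; M=model(n,f,dx,10.2,dz); over(S[n],[M[0][0],M[1][0],M[0][1],M[1][1]],295,195,110,105,7,'ov3_scene')
for u,v,z in ((0,0,0),): pass
E
```

```text
[-24. -10.   0.] 72.56888888888889
[-24. -10.   0.] 72.56888888888889
[-24. -10.  -8.] 72.56888888888889
[-24. -10.  -8.] 72.56888888888889
```

View pics/ov3_scene.png

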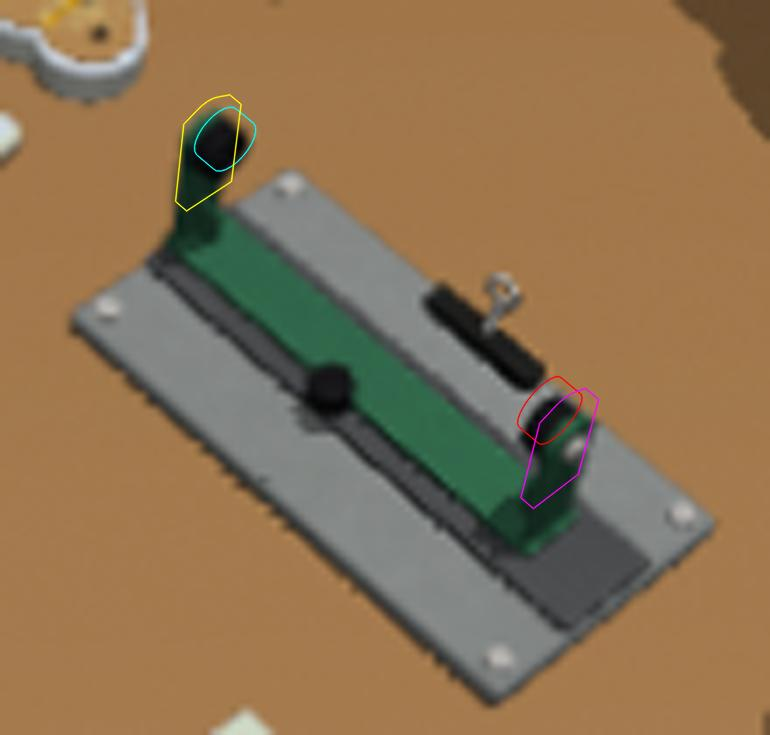

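```bash
python3 - <<'E'
from cups import *
n='scene'
M=model(n,-16.6,-4,10.2)
for (cup,arm,occ),rg in zip(M,regs[n]):
    print(rg,proj(S[n],cup).mean(0),hullmask(S[n],[cup],*rg).sum(), proj(S[n],arm).mean(0))
E
```

```text
(320, 209, 12, 14) [374.0125195  254.13186126] 0.0 [376.1375187  256.84644671]
(367, 250, 12, 14) [327.15110768 214.96105213] 0.0 [325.01267599 214.04543464]
```

Region order was swapped for the scene camera.

```bash
sed -i "s/'scene':\[(320,209,12,14),(367,250,12,14)\]/'scene':[(367,250,12,14),(320,209,12,14)]/" cups.py; python3 - <<'E'
import cups; from cups import *
n='scene'
def cost2(p):
    f,dx,dz=p; c=0
    for (cup,arm,occ),rg in zip(model(n,f,dx,10.2,dz),regs[n]):
        x,y,w,h=rg; m=hullmask(S[n],[cup],*rg)
        if occ: m=np.clip(m-hullmask(S[n],[arm],*rg),0,1)
        im=S[n]['color'][y:y+h,x:x+w]; V=im.max(axis=2).astype(float); d=np.clip((60-V)/30,0,1)*(V-im.min(axis=2)<14)
        c+=((m-d)**2).sum()
    return c
from scipy.optimize import brute
for dzr in ((0,0.1,1),(-8,8.1,2)):
    r_=brute(cost2,(slice(-24,-6,2),slice(-10,10.1,2),slice(*dzr)),finish=None,full_output=True)
    q=minimize(cost2,r_[0],method='Nelder-Mead',options=dict(initial_simplex=r_[0]+np.vstack([np.zeros(3),np.diag([1.5,1.5,1.5 if dzr[0] else .001])]))); print(r_[0],q.x.round(2),q.fun)
f,dx,dz=q.x; M=model(n,f,dx,10.2,dz); over(S[n],[M[0][0],M[1][0],M[0][1],M[1][1]],295,195,110,105,7,'ov3_scene')
E
```

```text
[-14.   2.   0.] [-14.17   3.01   0.  ] 16.84313725490196
[-10.   8.   8.] [-10.1    8.67   8.41] 14.044429065743943
```

View pics/ov3_scene.png

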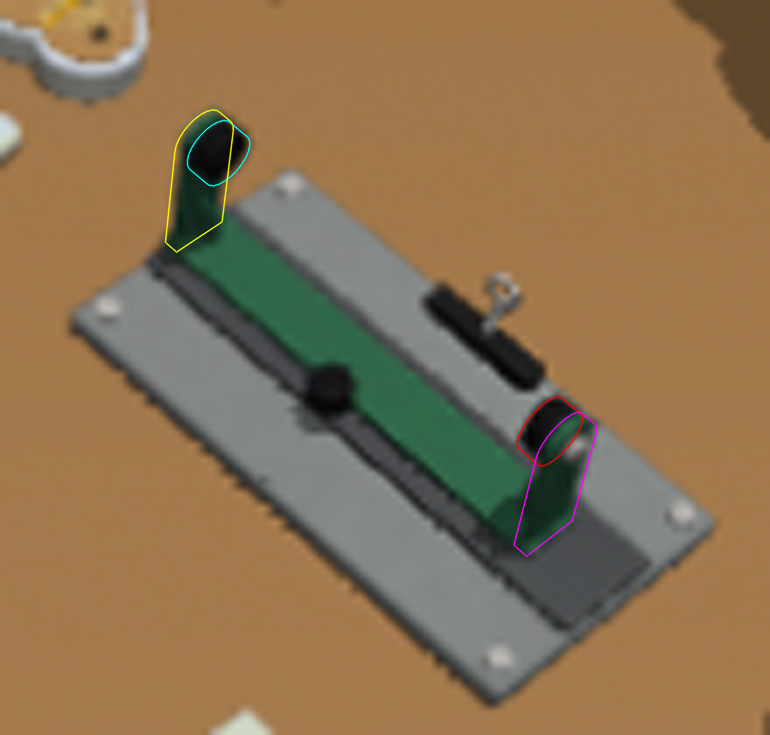

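```bash
cat > spin.py <<'E'
from ov import *
def spieces(x,y,yaw,z):
    F=frame([x,y,yaw]); C=lambda r,a,b:F(cyl(r,a,b,z))
    return [C(7,-79,73),C(6,73,102),C(6,-93,-79),C(31,-24,-20),C(31,20,24),C(21,-20,20)]
def fit(s,mask,p0,z):
    ys,xs=np.where(mask); x0,y0=xs.min()-6,ys.min()-6; w,h=xs.max()+7-x0,ys.max()+7-y0; d=mask[y0:y0+h,x0:x0+w].astype(float)
    c=lambda p: np.abs(hullmask(s,spieces(*p,z),x0,y0,w,h)-d).sum()
    q=minimize(c,p0,method='Nelder-Mead',options=dict(initial_simplex=np.array(p0)+np.vstack([np.zeros(3),np.diag([6,6,4])]),xatol=.02,fatol=.02))
    return q
E
python3 - <<'E'
from spin import *; import pickle
S=pickle.load(open('S.pkl','rb'))
for n,w in(('top',(335,205,80,55)),('scene',(195,155,80,50))):
    q=fit(S[n],S[n]['m_spindle'],[540,-226,27],46); print(n,q.x.round(2),q.fun)
    over(S[n],spieces(*q.x,46),*w,9,'sp_'+n)
E
```

```text
top [ 542.04 -228.99   26.6 ] 52.400000000000006
scene [ 539.61 -231.46   26.49] 93.4627450980392
```

View pics/sp_top.png

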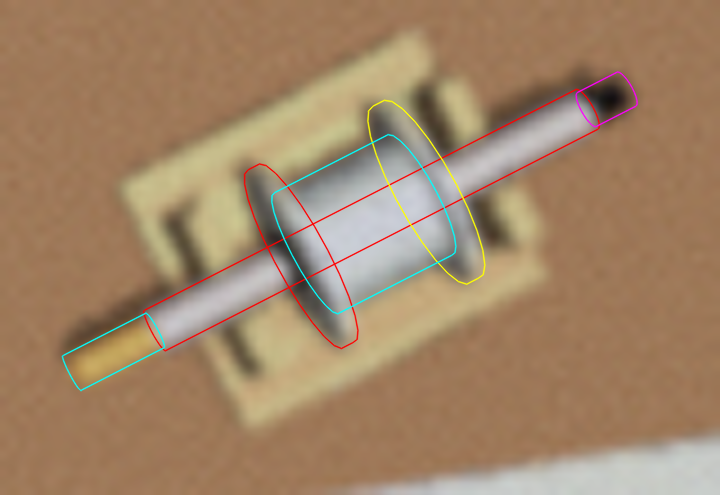

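View pics/sp_scene.png

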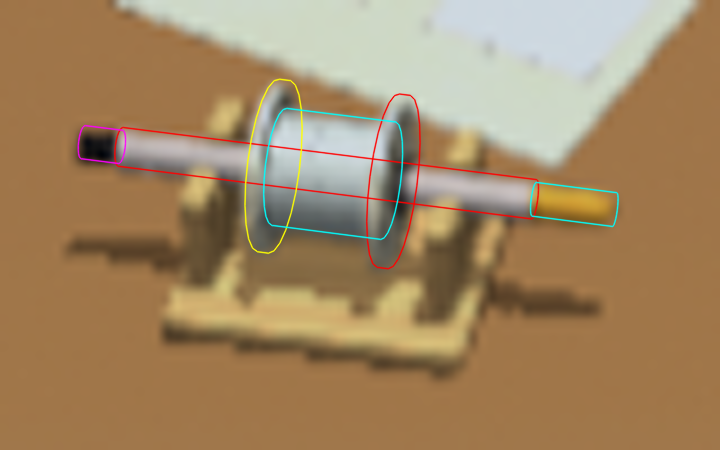

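>>> {"name": "apply_moves", "arguments": {"series": [[1,[0.27,-0.764,-0.04],-0.639],[1,[0.27,-0.764,-0.04],-0.639],[1,[0.27,-0.764,-0.04],-0.639],[1,[0.27,-0.764,-0.04],-0.639],[1,[0.27,-0.764,-0.04],-0.639]], "grip_force": 60}}

```text
time: 2.12
tool_pos: [376.0, 238.9, 227.1]
tcp_rot: [179.9, 0.0, 116.4]
ft_force: [1.2, 0.5, 0.4]
finger_gap: 85.2
```

>>> {"name": "apply_moves", "arguments": {"series": [[1,[0.165,-0.469,-0.08],0.002],[1,[0.165,-0.469,-0.08],0.002],[1,[0.165,-0.469,-0.08],0.002],[1,[0.165,-0.469,-0.08],0.002],[1,[0.165,-0.469,-0.08],0.002]]}}

```text
time: 2.75
tool_pos: [478.4, -52.5, 177.7]
tcp_rot: [179.9, 0.0, 116.5]
ft_force: [1.1, 0.8, 0.2]
finger_gap: 85.5
```

>>> {"name": "apply_moves", "arguments": {"series": [[1,[0.067,-0.189,-0.03],0],[1,[0.067,-0.189,-0.03],0],[1,[0.067,-0.189,-0.03],0],[1,[0.067,-0.189,-0.03],0],[1,[0.067,-0.189,-0.03],0]]}}

```text
time: 3.38
tool_pos: [545.2, -242.2, 147.1]
tcp_rot: [179.9, -0.0, 116.4]
ft_force: [-0.6, 1.1, -0.4]
finger_gap: 85.1
```

>>> {"name": "apply_moves", "arguments": {"series": [[1,[-0.0042,0.012,-0.03],0.002],[1,[-0.0042,0.012,-0.055],0.002],[1,[-0.0042,0.012,-0.055],0.002],[1,[-0.0042,0.012,-0.055],0.002]]}}

```text
time: 3.88
tool_pos: [541.7, -229.6, 93.6]
tcp_rot: [179.8, 0.1, 116.6]
ft_force: [0.0, -0.1, 0.6]
finger_gap: 85.7
```

```bash
python3 - <<'E'
from ov import *
for n,w in(('top',(325,195,100,75)),('scene',(185,135,100,75))):
    s=optics.snapshot(n); over(s,[],*w,8,'g_'+n)
print(sense()['tool_pos'],sense()['tcp_rot'])
E
```

```text
[ 542.11723687 -230.32587616   94.11022458] [1.79802463e+02 1.19494221e-01 1.16574272e+02]
```

View pics/g_top.png

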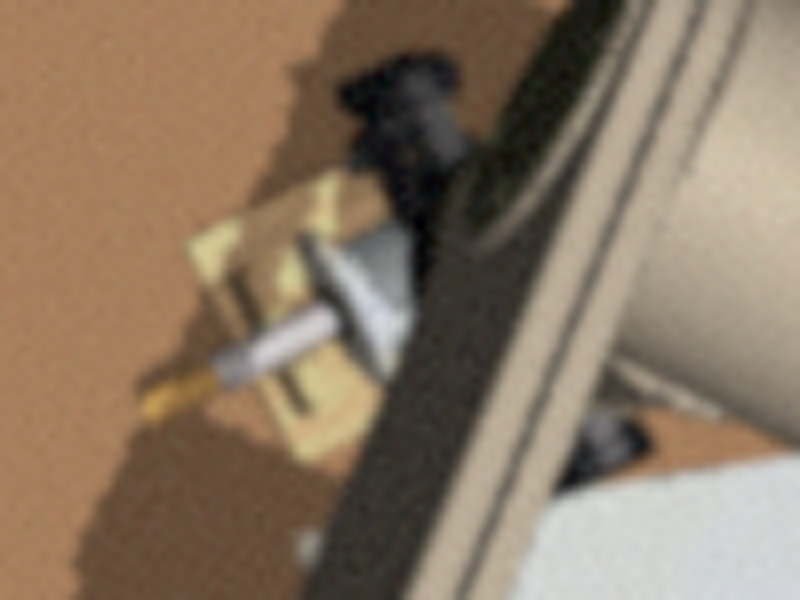

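View pics/g_scene.png

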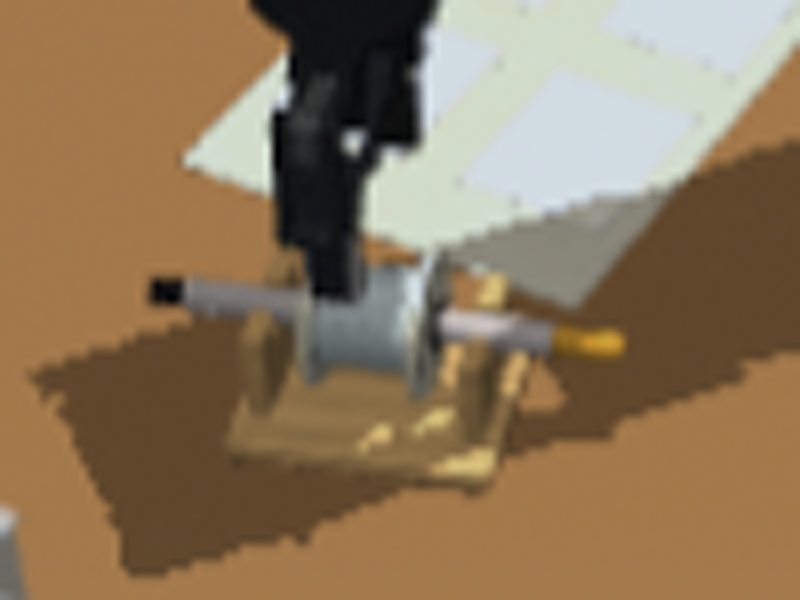

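```bash
python3 - <<'E'
from spin import *; import pickle
S=pickle.load(open('S.pkl','rb'))
a=np.radians(26.5); ax=np.array([-np.sin(a),np.cos(a),0]); px=np.array([np.cos(a),np.sin(a),0])
o=np.array([541.8,-230,94-11+13*1.0])
for z in (83,96):
  o[2]=z
  pts=[o+px*43+ax*k for k in(-11,11)]+[o+px*57+ax*k for k in(-11,11)]
  print(z,((proj(S['scene'],pts)-[185,135])*8).round(0).tolist(),((proj(S['top'],pts)-[325,195])*8).round(0).tolist())
E
```

```text
83 [[311.0, 316.0], [366.0, 323.0], [301.0, 340.0], [357.0, 347.0]] [[396.0, 144.0], [339.0, 173.0], [377.0, 107.0], [319.0, 136.0]]
96 [[308.0, 291.0], [364.0, 298.0], [299.0, 315.0], [354.0, 322.0]] [[405.0, 141.0], [347.0, 170.0], [385.0, 104.0], [327.0, 133.0]]
```

>>> {"name": "apply_moves", "arguments": {"series": [[1,[-0.001,0,-0.03],0],[1,[-0.001,0,-0.055],0],[1,[-0.001,0,-0.055],0],[1,[-0.001,0,-0.055],0]]}}

```text
time: 4.47
tool_pos: [542.1, -230.8, 40.8]
tcp_rot: [179.7, 0.2, 116.6]
ft_force: [-0.8, -0.0, 0.6]
finger_gap: 85.2
```

```bash
python3 - <<'E'
from h import *
q=sense(); print(q['tool_pos'],q['tcp_rot'],q['ft_force'])
s=optics.snapshot('scene');q=sense(); print(q['tool_pos'])
E
```

```text
[ 542.07486967 -230.82076613   40.77257077] [179.73464438   0.21289842 116.57361507] [-0.83072138 -0.01402574  0.55511271]
[ 542.35279889 -230.95599949   41.09433521]
```

>>> {"name": "apply_moves", "arguments": {"series": [[1,[-0.001,0.001,-0.003],0],[1,[-0.001,0.001,-0.003],0],[0,[-0.001,0.001,-0.003],0],[0,[-0.001,0.001,-0.003],0],[0,[-0.001,0.001,-0.003],0]], "grip_force": 60}}

```text
time: 5.15
tool_pos: [541.6, -229.9, 38.5]
tcp_rot: [179.7, 0.3, 116.6]
ft_force: [0.3, 1.5, 1.8]
finger_gap: 40.3
```

>>> {"name": "apply_moves", "arguments": {"series": [[0,[0,0,0],0],[0,[0,0,0],0],[0,[0,0,0],0],[0,[0,0,0],0]]}}

```text
time: 5.65
tool_pos: [541.6, -229.9, 38.4]
tcp_rot: [179.7, 0.3, 116.6]
ft_force: [-0.8, 1.1, 1.6]
finger_gap: 40.7
```

```bash
python3 - <<'E'
from ov import *
for i in range(2):
    s=optics.snapshot('scene'); q=sense(); print(q['tool_pos'],q['tcp_rot'],q['ft_force'],q['finger_gap'])
over(s,[],185,135,100,75,8,'g2_scene')
E
```

```text
[ 541.63179769 -229.94055178   38.46931341] [179.68358906   0.26243281 116.57859312] [-0.68214105  0.61928945  1.26435676] 40.93868007598987
[ 541.62384118 -229.93690903   38.47311688] [179.68440547   0.26100666 116.5781497 ] [0.13874283 1.11119621 1.36554916] 40.41799476115537
```

View pics/g2_scene.png

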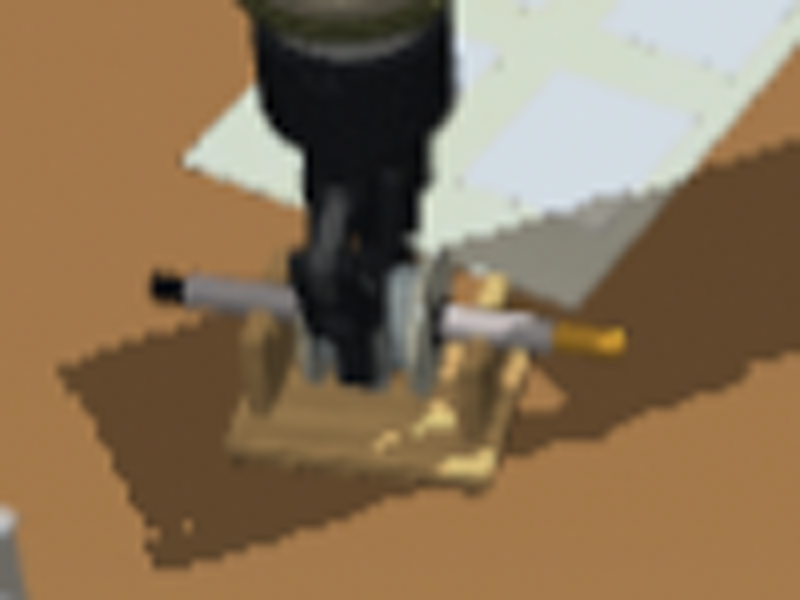

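>>> {"name": "apply_moves", "arguments": {"series": [[0,[0,0,0.02],0],[0,[0,0,0.05],0],[0,[0,0,0.09],0],[0,[0,0,0.13],0],[0,[0,0,0.13],0]]}}

```text
time: 6.38
tool_pos: [543.8, -231.2, 173.2]
tcp_rot: [179.4, 0.6, 116.6]
ft_force: [1.1, 0.0, -2.8]
finger_gap: 40.4
```

>>> {"name": "apply_moves", "arguments": {"series": [[0,[0,0,0],0],[0,[0,0,0],0]]}}

```text
time: 6.62
tool_pos: [543.0, -230.9, 171.7]
tcp_rot: [179.5, 0.5, 116.6]
ft_force: [-0.3, 0.4, -3.2]
finger_gap: 40.4
```

```bash
python3 - <<'E'
from ov import *
s=optics.snapshot('scene'); q=sense(); print(q['tool_pos'],q['tcp_rot'],q['ft_force'],q['finger_gap'])
over(s,[],185,105,100,75,8,'g3_scene')
E
```

```text
[ 542.91267075 -230.8289998   171.50370077] [179.5374924    0.49531439 116.56766218] [ 0.14451838 -0.01652573 -3.19632894] 39.990517960358105
```

View pics/g3_scene.png

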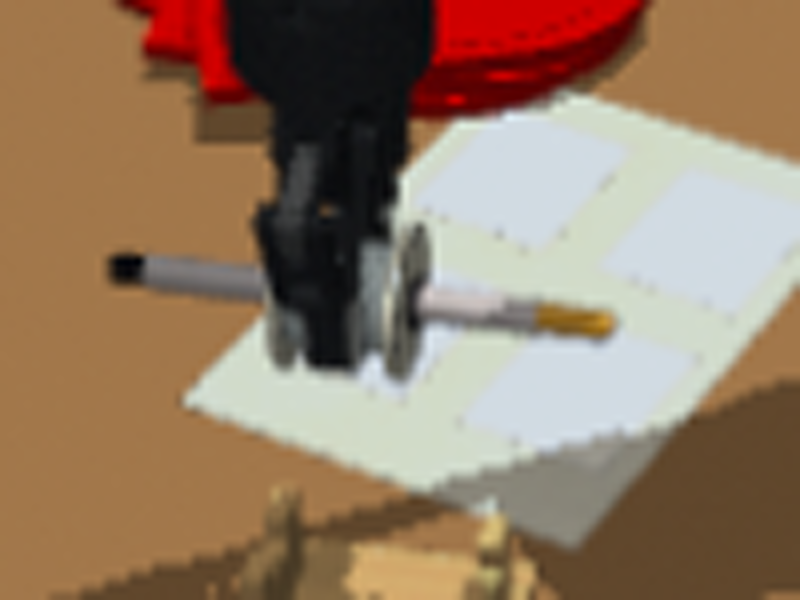

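```bash
python3 - <<'E'
from cups import *
# knob: top crop(7x,160,185) (418,231), scene crop(295,195) (330,390); wing scene (503,292), bar scene ends (435,300),(530,385); bar top (340,402)
def tri(pt,ps):
    c1,d1=ray(S['top'],[(pt[0]+.5)/7+160-.5,(pt[1]+.5)/7+185-.5]); c2,d2=ray(S['scene'],[(ps[0]+.5)/7+295-.5,(ps[1]+.5)/7+195-.5])
    A=np.c_[d1,-d2]; t=np.linalg.lstsq(A,c2-c1,rcond=None)[0]; return (c1+d1*t[0]+c2+d2*t[1])/2, np.linalg.norm(c1+d1*t[0]-c2-d2*t[1])
a=np.radians(-13.75); R=np.array([[np.cos(a),-np.sin(a)],[np.sin(a),np.cos(a)]])
for nm,pt,ps in(('knob',(418,231),(330,388)),('bar',(340,402),(485,337))):
    P,e=tri(pt,ps); print(nm,P.round(1),e.round(1),'disp',(R.T@(P[:2]-[561.5,227.9])).round(1))
for z in(30,40,50):
    P=atz(S['scene'],[(503.5)/7+295-.5,(285)/7+195-.5],z); print('wing top',z,(R.T@(P[:2]-[561.5,227.9])).round(1))
E
```

```text
knob [578.3 207.5  29.1] 1.7 disp [ 21.2 -15.9]
bar [509.1 240.8  17.6] 0.5 disp [-53.9   0.1]
wing top 30 [-71.2  -8.8]
wing top 40 [-63.9  -3.9]
wing top 50 [-56.7   0.9]
```

>>> {"name": "apply_moves", "arguments": {"series": [[0,[0.026,0.4155,0.0],-0.547],[0,[0.026,0.4155,0.0],-0.547],[0,[0.026,0.4155,0.0],-0.547],[0,[0.026,0.4155,0.0],-0.547],[0,[0.026,0.4155,0.0],-0.547]]}}

```text
time: 7.3
tool_pos: [561.3, 69.5, 170.8]
tcp_rot: [179.6, 0.5, 85.2]
ft_force: [1.3, -0.4, -3.1]
finger_gap: 40.1
```

>>> {"name": "apply_moves", "arguments": {"series": [[0,[0.0076,0.1152,-0.02],0.0],[0,[0.0076,0.1152,-0.02],0.0],[0,[0.0076,0.1152,-0.02],0.0],[0,[0.0076,0.1152,-0.02],0.0],[0,[0.0076,0.1152,-0.02],0.0]]}}

```text
time: 7.92
tool_pos: [569.0, 183.4, 150.5]
tcp_rot: [179.7, 0.5, 85.1]
ft_force: [-0.5, -1.0, -2.5]
finger_gap: 40.3
```

```bash
cat > look.py <<'E'
import sys
from spin import *
a=np.radians(-13.75)
C=np.array([559.3,212.5])
FR=frame([*C,-13.75])
def tof(P): 
    R=np.array([[np.cos(a),-np.sin(a)],[np.sin(a),np.cos(a)]]); return R.T@(np.array(P)[:2]-C)
tag=sys.argv[1]
for n in sys.argv[2].split(','):
    s=optics.snapshot(n); q=sense(); 
    x,y,z=q['tool_pos']; yaw=q['tcp_rot'][2]-90
    cups=[FR(cyl(12.5,86,96,78)),FR(cyl(12.5,-86,-96,78))]
    w=(295,150,110,105) if n=='scene' else (150,165,130,100)
    over(s,[],*w,7 if n=='scene' else 6,tag+'_'+n)
    over(s,spieces(x,y,yaw,z+7.55)+cups,*w,7 if n=='scene' else 6,tag+'o_'+n)
print(q['time'],q['tool_pos'],q['tcp_rot'],q['ft_force'],q['wrist_torque'],'frame',tof(q['tool_pos']).round(1))
E
python3 look.py a1 scene,top
```

```text
8.025 [569.20155427 183.38297292 150.94775508] [179.6185006    0.51476091  85.08083256] [ 0.62877214 -0.182491   -3.3589509 ] [-0.04505801  0.03222834 -0.01156738] frame [ 16.5 -25.9]
```

View pics/a1o_scene.png

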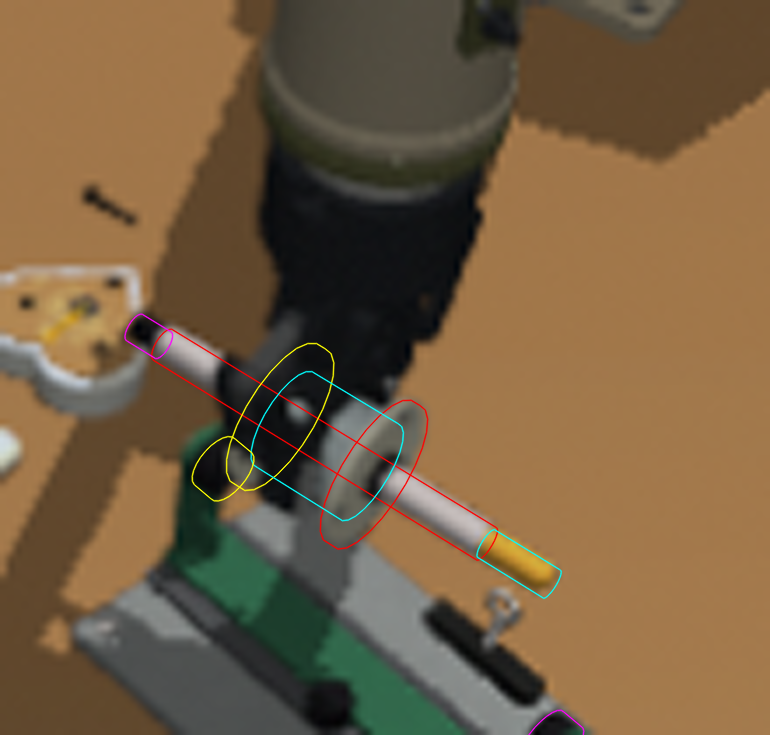

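View pics/a1o_top.png

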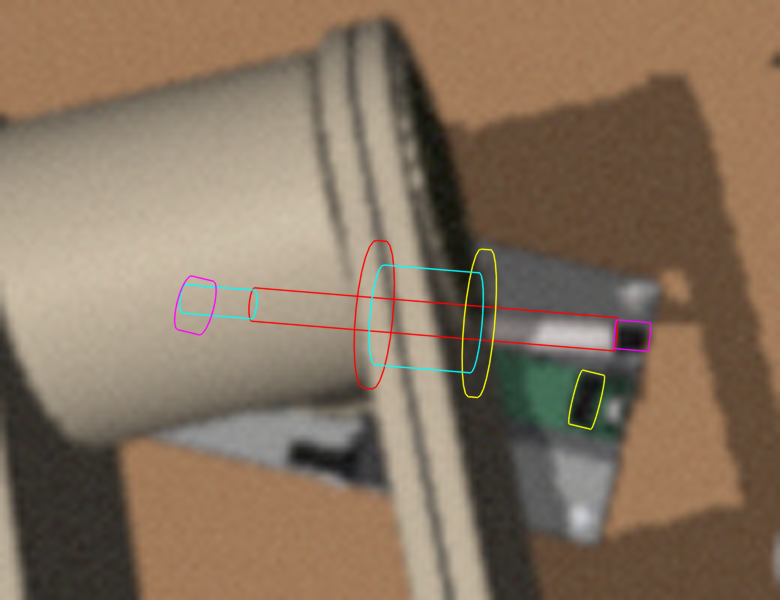

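>>> {"name": "apply_moves", "arguments": {"series": [[0,[-0.0005,0.0005,-0.03],0.003],[0,[-0.0005,0.0005,-0.056],0.003],[0,[-0.0005,0.0005,-0.056],0.003],[0,[-0.0005,0.0005,-0.056],0.003],[0,[-0.0005,0.0005,-0.056],0.003]]}}

```text
time: 8.65
tool_pos: [570.0, 184.0, 96.9]
tcp_rot: [179.5, 0.5, 85.2]
ft_force: [0.4, -0.3, -2.5]
finger_gap: 40.0
```

```bash
sed -i 's/(295,150,110,105)/(295,180,110,105)/' look.py; python3 look.py a2 scene,top
```

```text
8.75 [569.59787903 184.03671697  96.38011694] [179.49772306   0.47437602  85.24471167] [ 0.98684613 -0.06526337 -3.00658038] [ 0.00975536 -0.02595419 -0.02354992] frame [ 16.8 -25.2]
```

View pics/a2o_scene.png

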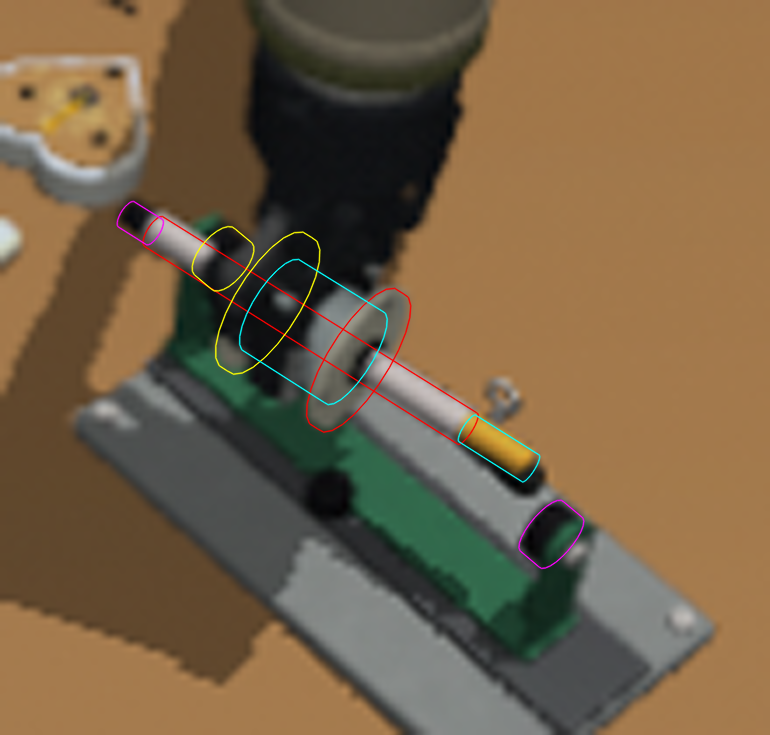

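View pics/a2_scene.png

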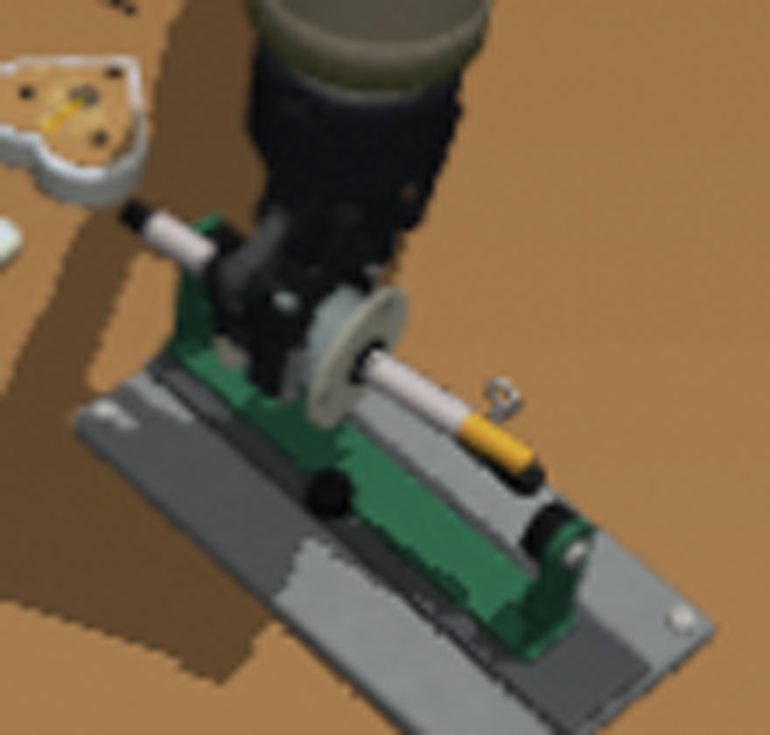

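View pics/a2o_top.png

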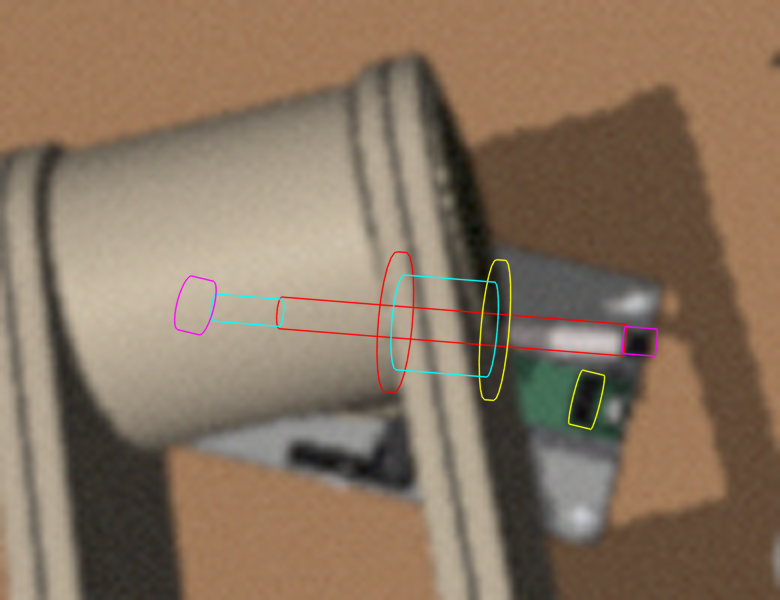

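>>> {"name": "apply_moves", "arguments": {"series": [[0,[-0.0012,0.0003,-0.013],0],[0,[-0.0012,0.0003,-0.026],0],[0,[-0.0012,0.0003,-0.026],0],[0,[-0.0012,0.0003,-0.026],0],[0,[-0.0012,0.0003,-0.026],0]]}}

```text
time: 9.38
tool_pos: [568.8, 184.4, 70.8]
tcp_rot: [179.5, 0.5, 85.2]
ft_force: [-0.9, -0.8, -3.0]
finger_gap: 40.6
```

```bash
 python3 look.py a3 scene
```

```text
9.425 [568.79798524 184.4363645   70.88702446] [179.45242991   0.45719824  85.24570808] [ 0.14768413 -0.97674239 -3.29106694] [-0.03021918  0.04504137  0.01749133] frame [ 15.9 -25. ]
```

View pics/a3o_scene.png

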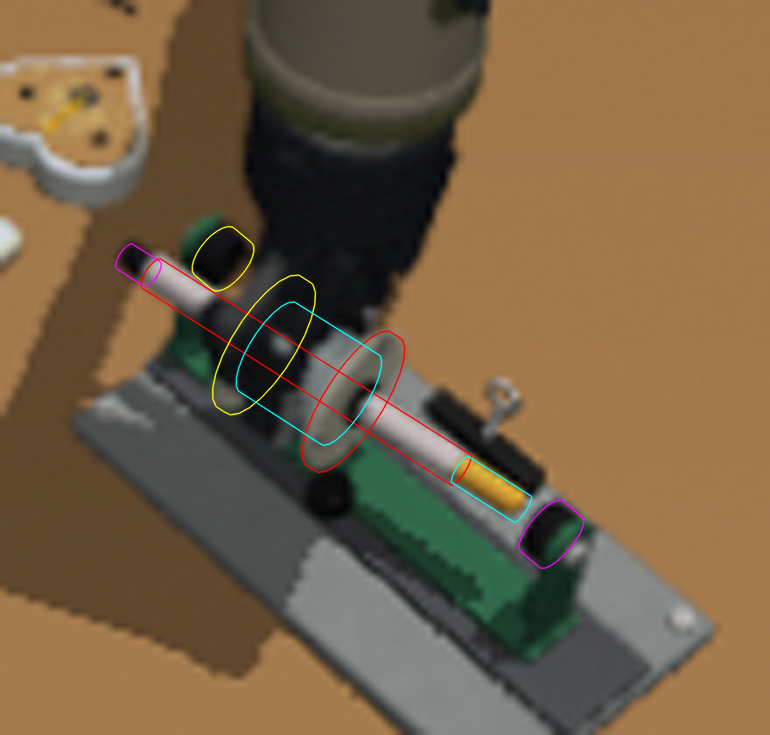

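>>> {"name": "apply_moves", "arguments": {"series": [[0,[0.001,0.0039,0],0],[0,[0.0019,0.0078,0],0],[0,[0.0027,0.0117,0],0],[0,[0.0027,0.0117,0],0]]}}

```text
time: 9.93
tool_pos: [571.6, 196.6, 70.9]
tcp_rot: [179.4, 0.5, 85.3]
ft_force: [-0.2, -0.1, -3.0]
finger_gap: 40.7
```

```bash
 python3 look.py a4 scene
```

```text
9.975 [571.48249601 196.3737824   70.87438915] [179.45117623   0.46209876  85.27020833] [-0.08184199 -1.3148112  -2.95779939] [-0.02245657 -0.00562703 -0.00879979] frame [ 15.7 -12.8]
```

View pics/a4_scene.png

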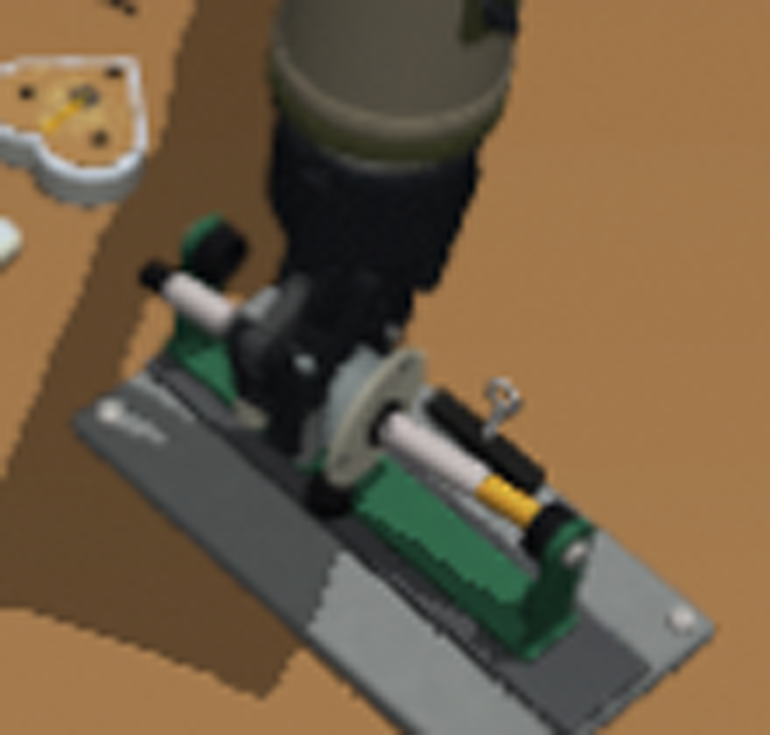

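>>> {"name": "apply_moves", "arguments": {"series": [[0,[0.0005,0.002,0],0],[0,[0.001,0.004,0],0],[0,[0.001,0.004,0],0]]}}

```text
time: 10.35
tool_pos: [572.5, 200.5, 70.8]
tcp_rot: [179.5, 0.5, 85.3]
ft_force: [-0.2, 0.0, -2.7]
finger_gap: 40.4
```

>>> {"name": "apply_moves", "arguments": {"series": [[0,[0.0005,0.002,0],0],[0,[0.001,0.004,0],0],[0,[0.001,0.004,0],0]]}}

```text
time: 10.72
tool_pos: [573.3, 204.2, 70.6]
tcp_rot: [179.5, 0.5, 85.3]
ft_force: [-0.6, -3.7, -3.5]
finger_gap: 40.7
```

>>> {"name": "apply_moves", "arguments": {"series": [[0,[0.0002,0.0025,0.0003],0],[0,[0.0004,0.005,0.0003],0],[0,[0.0004,0.005,0.0003],0]]}}

```text
time: 11.1
tool_pos: [573.6, 209.0, 70.8]
tcp_rot: [179.5, 0.5, 85.3]
ft_force: [-0.8, -5.4, -1.7]
finger_gap: 40.2
```

>>> {"name": "apply_moves", "arguments": {"series": [[0,[0.0002,0.0025,0.0003],0],[0,[0.0004,0.005,0.0003],0],[0,[0.0004,0.005,0.0003],0]]}}

```text
time: 11.48
tool_pos: [573.9, 213.3, 70.9]
tcp_rot: [179.5, 0.6, 85.3]
ft_force: [-0.9, -7.3, -2.5]
finger_gap: 40.2
```

```bash
 python3 look.py a5 scene
```

```text
11.525 [573.93744519 213.20571826  70.89467957] [179.51943262   0.6246301   85.27122822] [-1.09219433 -8.22203099 -3.13737471] [-1.20619435  0.20573141 -0.03024249] frame [14.1  4.2]
```

View pics/a5o_scene.png

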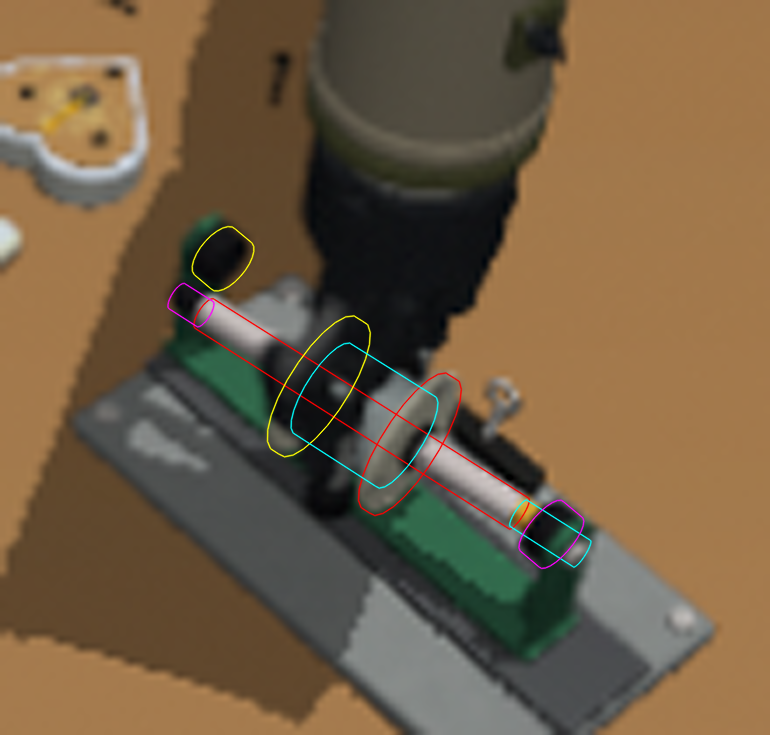

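>>> {"name": "apply_moves", "arguments": {"series": [[0,[0.0003,0.002,0.0],0],[0,[0.0004,0.0045,0.0],0],[0,[0.0004,0.0048,0.0],0],[0,[0.0004,0.0048,0.0],0]]}}

```text
time: 12.02
tool_pos: [574.2, 216.8, 70.6]
tcp_rot: [179.6, 0.7, 85.3]
ft_force: [-0.4, -9.6, -1.4]
finger_gap: 39.9
```

```bash
 python3 look.py a6 scene;python3 look.py a6 top
```

```text
12.075 [574.21200538 216.79272722  70.6623741 ] [179.5496491    0.74225126  85.25082712] [-1.52329128 -9.92823467 -2.62417736] [-1.37411609  0.1863965   0.06361475] frame [13.5  7.7]
12.125 [574.23939951 216.77238072  70.66709232] [179.54692771   0.74137639  85.24917219] [-0.87492278 -9.57447904 -3.44008755] [-1.37902902  0.21413305  0.00857804] frame [13.5  7.7]
```

View pics/a6_scene.png

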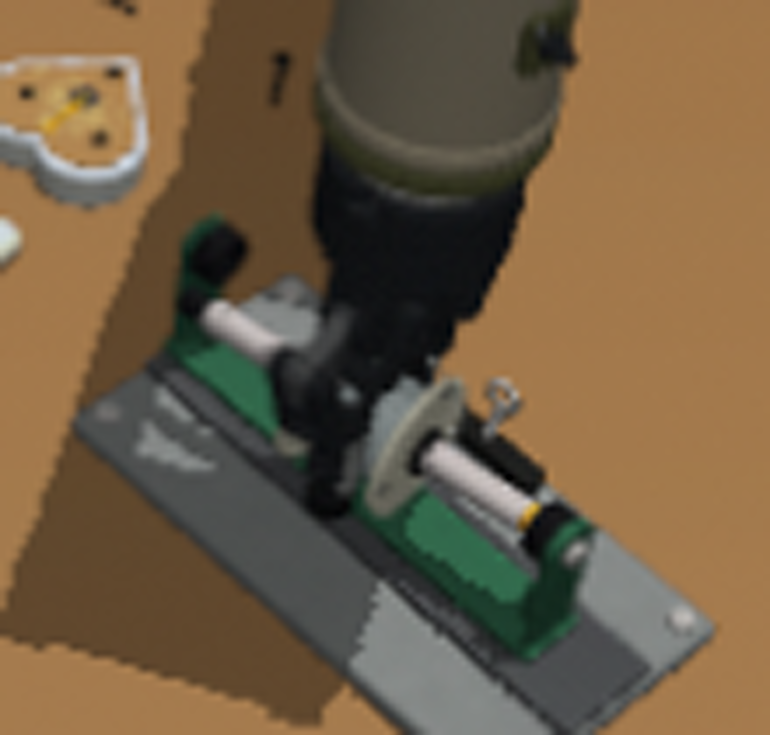

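View pics/a6_top.png

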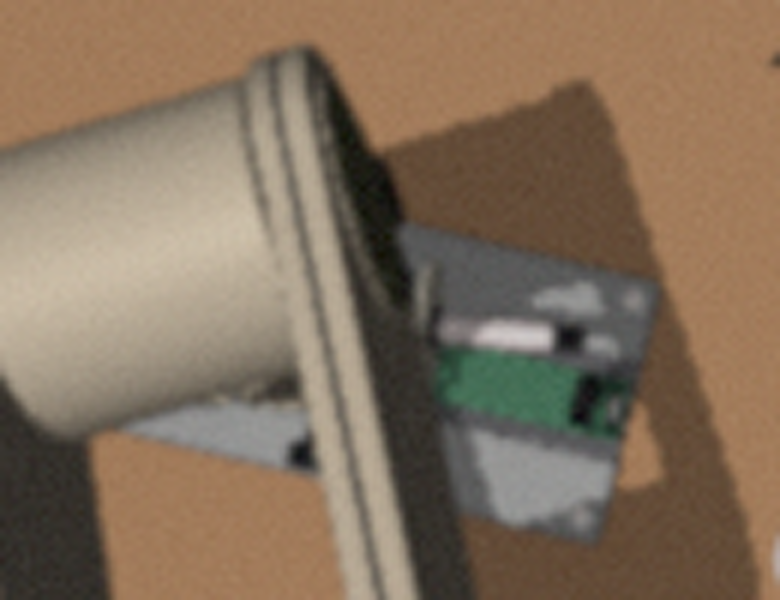

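>>> {"name": "apply_moves", "arguments": {"series": [[0,[0.0002,0.0015,0.0003],0],[0,[0.0003,0.0029,0.0003],0],[0,[0.0003,0.0029,0.0003],0],[0,[0.0003,0.0029,0.0003],0]]}}

```text
time: 12.62
tool_pos: [574.4, 218.3, 70.7]
tcp_rot: [179.6, 0.9, 85.2]
ft_force: [-2.1, -10.4, -2.1]
finger_gap: 40.3
```

```bash
 cat > st.py <<'E'
from h import *
import sys
a=np.radians(-13.75); C=np.array([559.3,212.5]); R=np.array([[np.cos(a),-np.sin(a)],[np.sin(a),np.cos(a)]])
F=[]
for i in range(int(sys.argv[1]) if len(sys.argv)>1 else 2):
    optics.snapshot('scene'); q=sense(); F.append(q['ft_force'])
F=np.mean(F,0); f=R.T@(q['tool_pos'][:2]-C); th=q['tcp_rot'][2]-90+13.75
ff=R.T@F[:2]
print('t',q['time'],'pos',q['tool_pos'].round(2),'rot',q['tcp_rot'].round(2),'frame',f.round(2),'theta',round(th,2),'Fframe',ff.round(1),'Fz',F[2].round(1),'M',q['wrist_torque'].round(2),'gap',round(q['finger_gap'],1))
c=96-(88-f[1])/np.cos(np.radians(th)); print('c geom',c.round(2),'c force',((abs(ff[1])/np.cos(np.radians(th))-2.5)/.5).round(1),'ball x',(f[0]-(96-c)*np.sin(np.radians(th))).round(2))
E
python3 st.py 3
```

```text
t 12.775 pos [574.33 218.24  70.65] rot [179.59   0.87  85.22] frame [13.23  9.15] theta 8.97 Fframe [  1.  -10.2] Fz -1.3 M [-1.48  0.18  0.04] gap 40.7
c geom 16.17 c force 15.6 ball x 0.79
```

>>> {"name": "apply_moves", "arguments": {"series": [[0,[-0.0017,0.0012,0.0],-0.02],[0,[-0.0035,0.0022,0.0],-0.043],[0,[-0.0035,0.0022,0.0],-0.043],[0,[-0.0035,0.0022,0.0],-0.043]]}}

```text
time: 13.28
tool_pos: [570.6, 219.1, 70.5]
tcp_rot: [179.6, 1.0, 82.7]
ft_force: [-1.7, -11.0, -0.1]
finger_gap: 40.3
```

```bash
python3 st.py 2;python3 look.py a7 scene,top
```

```text
t 13.375 pos [570.63 219.06  70.46] rot [179.63   1.    82.73] frame [9.45 9.07] theta 6.48 Fframe [  0.8 -10.1] Fz -1.0 M [-1.48  0.27  0.03] gap 40.4
c geom 16.56 c force 15.3 ball x 0.48
13.475 [570.63251831 219.08457621  70.4661422 ] [179.62677944   1.0016538   82.72873765] [ -1.9618243  -10.85666805  -0.78365587] [-1.4186672   0.28228128  0.02391403] frame [9.4 9.1]
```

View pics/a7_scene.png

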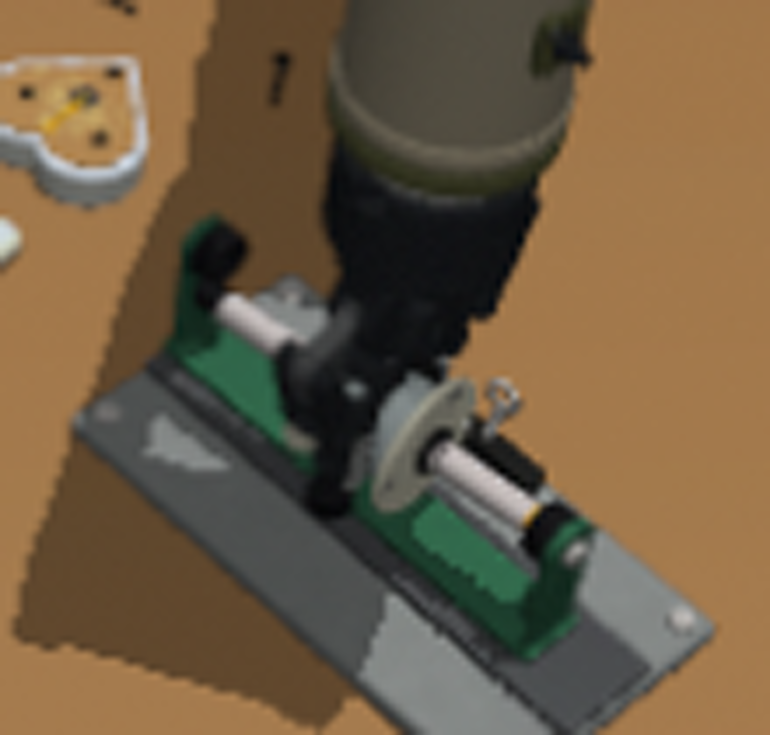

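View pics/a7_top.png

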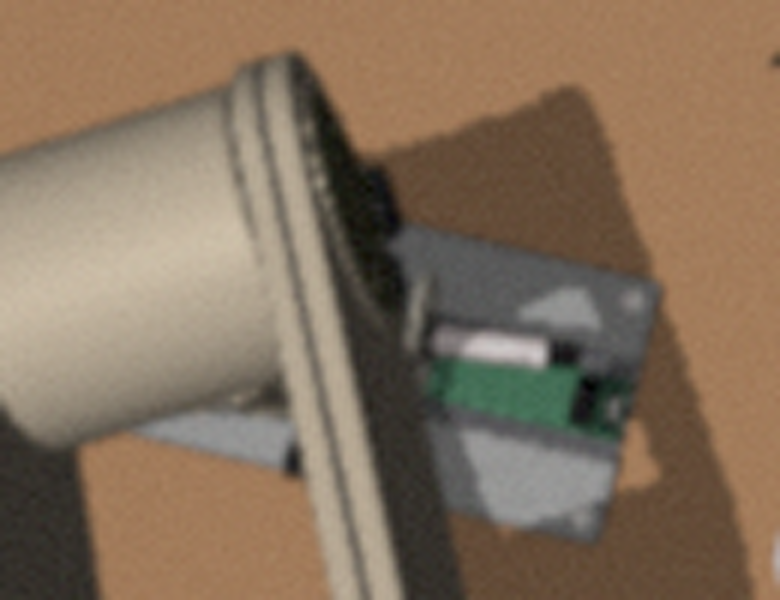

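View pics/a7o_top.png

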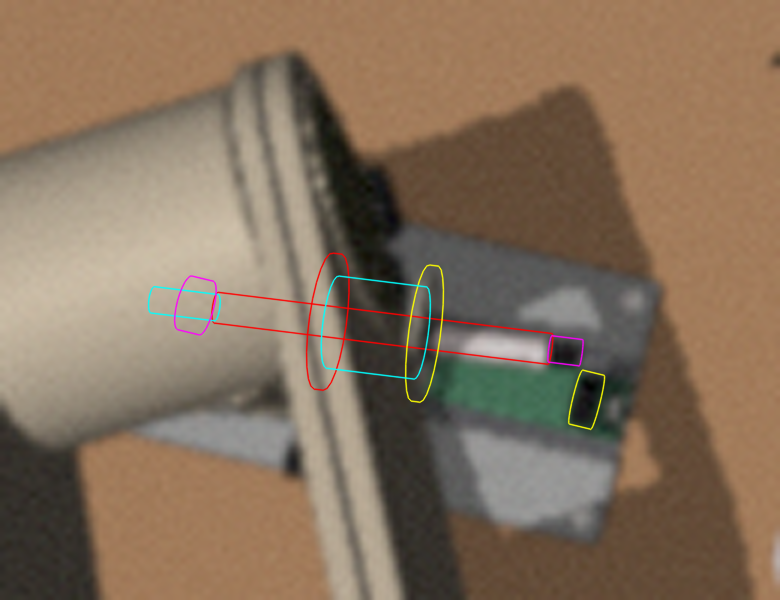

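View pics/a7o_scene.png

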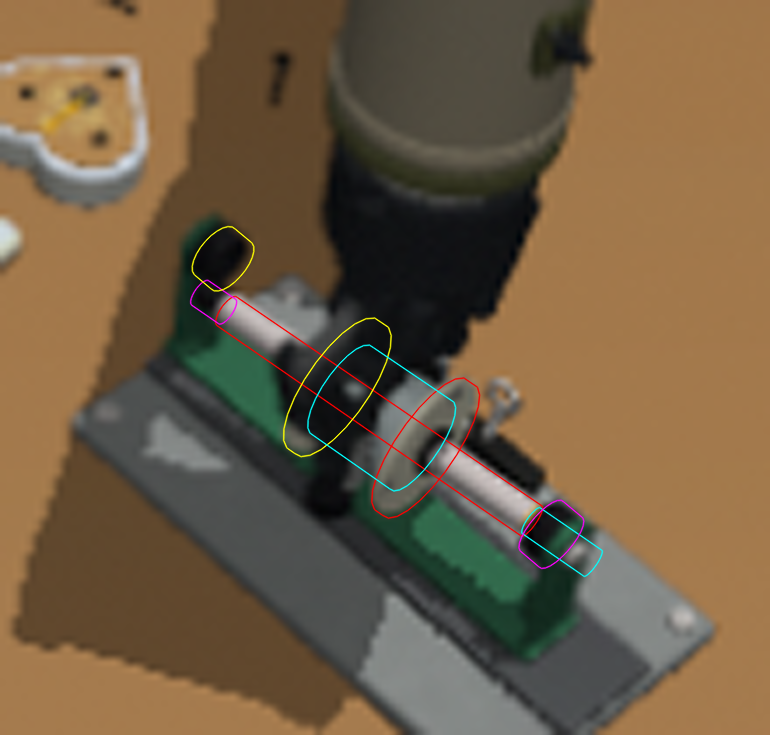

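>>> {"name": "apply_moves", "arguments": {"series": [[0,[-0.0016,0.0014,0.0003],-0.02],[0,[-0.0032,0.0019,0.0003],-0.04],[0,[-0.0047,0.0021,0.0003],-0.061],[0,[-0.0047,0.0021,0.0003],-0.061]]}}

```text
time: 13.98
tool_pos: [565.5, 219.9, 70.5]
tcp_rot: [179.7, 1.1, 79.2]
ft_force: [-2.9, -10.5, -0.9]
finger_gap: 40.6
```

```bash
python3 st.py 2
```

```text
t 14.075 pos [565.5  219.88  70.48] rot [179.68   1.14  79.21] frame [4.27 8.64] theta 2.96 Fframe [ -1.1 -10.5] Fz -1.1 M [-1.38  0.44  0.05] gap 40.4
c geom 16.53 c force 16.1 ball x 0.16
```

>>> {"name": "apply_moves", "arguments": {"series": [[0,[-0.0013,0.0017,0],-0.017],[0,[-0.0026,0.002,0],-0.034],[0,[-0.0039,0.0022,0],-0.052],[0,[-0.0039,0.0022,0],-0.052]]}}

```text
time: 14.58
tool_pos: [561.1, 220.9, 70.3]
tcp_rot: [179.7, 1.3, 76.2]
ft_force: [-3.1, -9.5, 0.3]
finger_gap: 40.6
```

```bash
python3 st.py 2;python3 look.py a8 scene,top
```

```text
t 14.675 pos [561.11 220.84  70.27] rot [179.73   1.27  76.21] frame [-0.22  8.54] theta -0.04 Fframe [ -1.6 -10.6] Fz -0.2 M [-1.33  0.53  0.06] gap 40.3
c geom 16.54 c force 16.3 ball x -0.17
14.775 [561.11101503 220.83230146  70.27992849] [179.7317464    1.27277049  76.21519798] [-3.57567698 -9.85138104 -0.33303974] [-1.29873385  0.51164081  0.03970202] frame [-0.2  8.5]
```

View pics/a8o_scene.png

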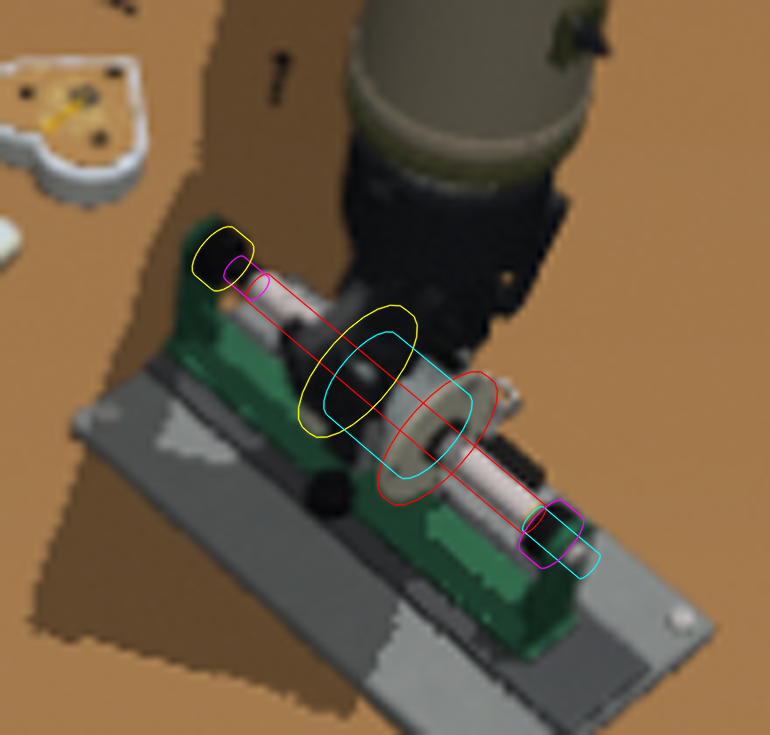

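View pics/a8o_top.png

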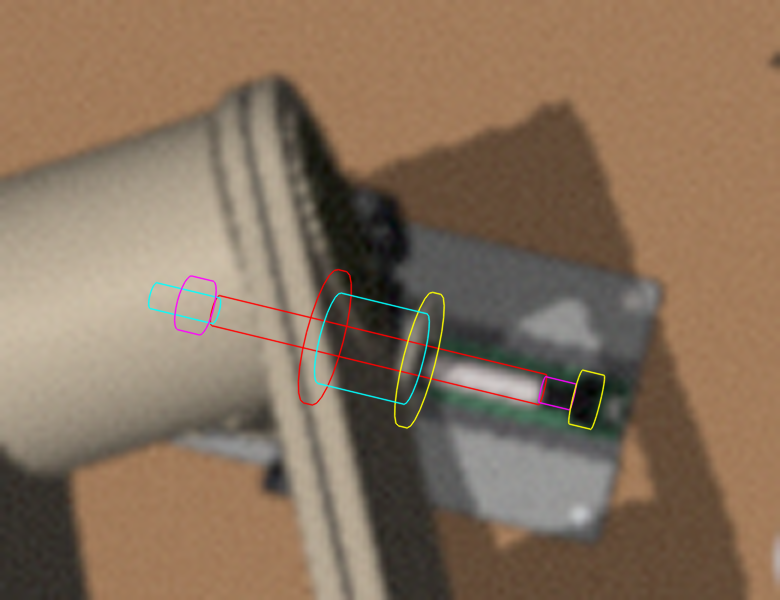

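View pics/a8_scene.png

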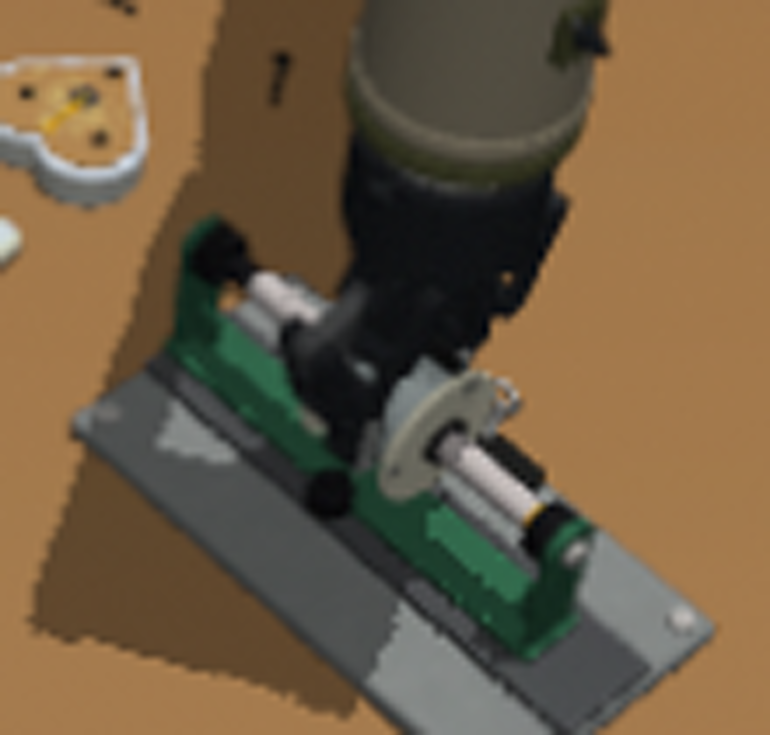

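>>> {"name": "apply_moves", "arguments": {"series": [[0,[-0.0001,-0.0003,-0.0003],0],[0,[-0.0003,-0.0012,-0.0003],0],[0,[-0.0006,-0.0022,-0.0003],0],[0,[-0.0006,-0.0022,-0.0003],0]]}}

```text
time: 15.28
tool_pos: [560.3, 217.7, 70.0]
tcp_rot: [179.8, 1.4, 76.2]
ft_force: [-3.1, -7.8, 1.1]
finger_gap: 40.1
```

```bash
python3 st.py 2;python3 look.py a9 scene
```

```text
t 15.375 pos [560.35 217.8   70.07] rot [179.75   1.36  76.19] frame [-0.24  5.4 ] theta -0.06 Fframe [-1.2 -9.3] Fz 0.9 M [-1.07  0.38  0.06] gap 40.3
c geom 13.4 c force 13.6 ball x -0.16
15.425 [560.33025766 217.78986741  70.04556638] [179.75174846   1.35678335  76.19547296] [-3.25063765 -8.61310692 -0.27954345] [-1.04203859  0.40636543  0.05038663] frame [-0.3  5.4]
```

View pics/a9_scene.png

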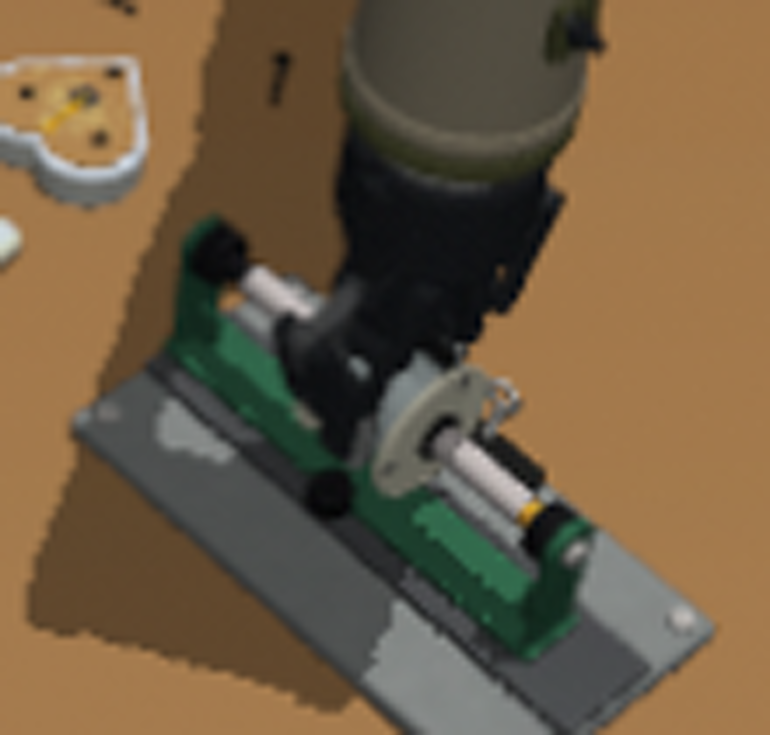

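>>> {"name": "apply_moves", "arguments": {"series": [[0,[-0.0002,-0.001,0],0],[0,[-0.0004,-0.002,0],0],[0,[-0.0006,-0.0028,0],0],[0,[-0.0006,-0.0028,0],0]]}}

```text
time: 15.92
tool_pos: [559.6, 214.5, 70.2]
tcp_rot: [179.8, 1.4, 76.2]
ft_force: [-2.9, -7.1, -0.4]
finger_gap: 40.0
```

```bash
python3 st.py 2
```

```text
t 16.025 pos [559.6 214.5  70.2] rot [179.76   1.41  76.19] frame [-0.18  2.02] theta -0.06 Fframe [-0.6 -6.9] Fz -0.5 M [-0.78  0.41  0.09] gap 40.4
c geom 10.02 c force 8.7 ball x -0.09
```

>>> {"name": "apply_moves", "arguments": {"series": [[0,[-0.0001,-0.0006,0],0],[0,[-0.0003,-0.0013,0],0],[0,[-0.0003,-0.0013,0],0]]}}

```text
time: 16.4
tool_pos: [559.1, 212.9, 70.4]
tcp_rot: [179.8, 1.4, 76.2]
ft_force: [-2.6, -5.6, 0.8]
finger_gap: 40.4
```

```bash
python3 st.py 3
```

```text
t 16.55 pos [559.16 212.91  70.36] rot [179.78   1.44  76.18] frame [-0.23  0.37] theta -0.07 Fframe [-1.4 -6.9] Fz -0.3 M [-0.68  0.36  0.12] gap 40.4
c geom 8.37 c force 8.8 ball x -0.13
```

>>> {"name": "apply_moves", "arguments": {"series": [[0,[-0.0001,-0.0003,0],0],[0,[-0.0001,-0.0004,0],0],[0,[-0.0001,-0.0004,0],0]]}}

```text
time: 16.92
tool_pos: [559.0, 212.3, 70.6]
tcp_rot: [179.8, 1.5, 76.2]
ft_force: [-2.6, -5.0, 0.1]
finger_gap: 40.5
```

```bash
python3 st.py 3
```

```text
t 17.075 pos [559.   212.27  70.55] rot [179.79   1.47  76.18] frame [-0.24 -0.29] theta -0.07 Fframe [-1.  -6.5] Fz 0.3 M [-0.65  0.36  0.11] gap 40.5
c geom 7.71 c force 8.0 ball x -0.13
```

>>> {"name": "apply_moves", "arguments": {"series": [[0,[-0.0001,-0.0003,0],0],[0,[-0.0002,-0.0006,0],0],[0,[-0.0002,-0.0006,0],0]]}}

```text
time: 17.45
tool_pos: [558.8, 211.5, 70.8]
tcp_rot: [179.8, 1.5, 76.2]
ft_force: [-2.2, -4.8, -1.5]
finger_gap: 40.2
```

```bash
python3 st.py 3
```

```text
t 17.6 pos [558.79 211.58  70.75] rot [179.79   1.49  76.18] frame [-0.28 -1.01] theta -0.07 Fframe [-0.4 -5.6] Fz -0.7 M [-0.62  0.26  0.08] gap 40.4
c geom 6.99 c force 6.2 ball x -0.16
```

>>> {"name": "apply_moves", "arguments": {"series": [[0,[-0.0001,-0.0003,0],0],[0,[-0.0002,-0.0006,0],0],[0,[-0.0002,-0.0006,0],0]]}}

```text
time: 17.98
tool_pos: [558.7, 211.5, 70.9]
tcp_rot: [179.8, 1.4, 76.2]
ft_force: [0.9, 0.1, -3.0]
finger_gap: 40.5
```

```bash
python3 st.py 3
```

```text
t 18.125 pos [558.74 211.47  70.89] rot [179.77   1.44  76.18] frame [-0.3  -1.14] theta -0.07 Fframe [0.3 0.5] Fz -3.5 M [ 0.36 -0.11  0.09] gap 40.2
c geom 6.86 c force -4.0 ball x -0.2
```

>>> {"name": "apply_moves", "arguments": {"series": [[0,[0,0,0],0],[0,[0,0,-0.0005],0],[0,[0,0,-0.001],0],[0,[0,0,-0.001],0]], "grip_force": 20}}

```text
time: 18.62
tool_pos: [558.9, 211.5, 70.1]
tcp_rot: [179.7, 1.4, 76.2]
ft_force: [-1.0, -0.8, 0.5]
finger_gap: 40.7
```

```bash
python3 st.py 2
```

```text
t 18.725 pos [558.91 211.47  70.07] rot [179.75   1.43  76.18] frame [-0.14 -1.09] theta -0.07 Fframe [-0.6 -1.5] Fz 0.8 M [-0.03  0.14 -0.04] gap 40.4
c geom 6.91 c force -1.9 ball x -0.03
```

>>> {"name": "apply_moves", "arguments": {"series": [[0,[0,0,-0.0005],0],[0,[0,0,-0.0012],0],[0,[0,0,-0.0012],0]]}}

```text
time: 19.1
tool_pos: [559.1, 211.4, 69.1]
tcp_rot: [179.7, 1.4, 76.2]
ft_force: [-0.5, -1.8, 1.5]
finger_gap: 40.3
```

```bash
python3 st.py 2; python3 look.py b1 scene
```

```text
t 19.2 pos [559.11 211.4   69.  ] rot [179.73   1.43  76.18] frame [ 0.08 -1.12] theta -0.07 Fframe [-0.2 -2.4] Fz 2.2 M [-0.08  0.06  0.04] gap 40.2
c geom 6.88 c force -0.1 ball x 0.19
19.25 [559.12563675 211.3953138   69.03324502] [179.72638237   1.42796878  76.17599866] [-0.2587378  -1.80114237  1.39203302] [-0.07051474  0.10871638  0.07139143] frame [ 0.1 -1.1]
```

View pics/b1_scene.png

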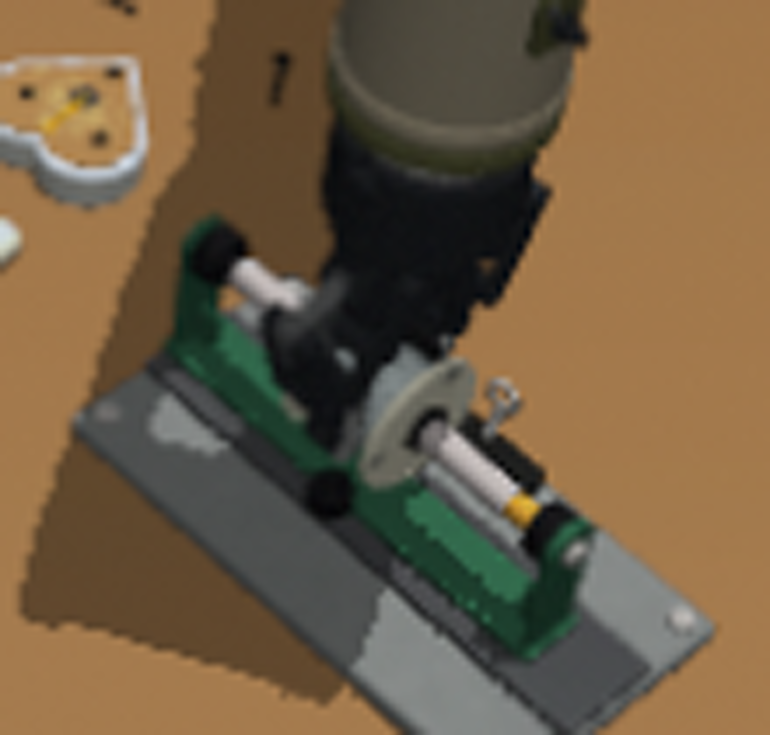

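>>> {"name": "apply_moves", "arguments": {"series": [[0,[0,0.0,-0.0005],0],[0,[0,0.0,-0.001],0],[0,[0,0.0,-0.001],0]]}}

```text
time: 19.62
tool_pos: [559.2, 211.4, 68.1]
tcp_rot: [179.7, 1.4, 76.2]
ft_force: [-1.7, -1.5, 2.5]
finger_gap: 40.1
```

```bash
python3 st.py 2
```

```text
t 19.725 pos [559.18 211.42  68.14] rot [179.72   1.42  76.18] frame [ 0.14 -1.08] theta -0.07 Fframe [-0.3 -2.2] Fz 3.6 M [-0.11  0.11  0.07] gap 40.3
c geom 6.92 c force -0.6 ball x 0.25
```

>>> {"name": "apply_moves", "arguments": {"series": [[0,[0,0,0.0004],0],[0.6,[0,0,0.0004],0],[0.8,[0,0,0.0004],0],[0.8,[0,0,0.0004],0],[0.8,[0,0,0.0004],0]]}}

```text
time: 20.35
tool_pos: [559.2, 211.5, 68.5]
tcp_rot: [179.7, 1.4, 76.2]
ft_force: [-0.0, -0.2, -0.7]
finger_gap: 68.2
```

```bash
python3 st.py 1; python3 look.py b2 scene
```

```text
t 20.4 pos [559.18 211.46  68.53] rot [179.72   1.42  76.18] frame [ 0.13 -1.04] theta -0.07 Fframe [ 1.4 -0.2] Fz 0.3 M [ 0.03  0.   -0.01] gap 68.3
c geom 6.96 c force -4.5 ball x 0.24
20.45 [559.21812747 211.42332616  68.54811956] [179.71601664   1.42146741  76.17326495] [-0.13255532  0.42931182 -0.14809197] [-0.00690283 -0.03153004 -0.01563168] frame [ 0.2 -1.1]
```

View pics/b2_scene.png

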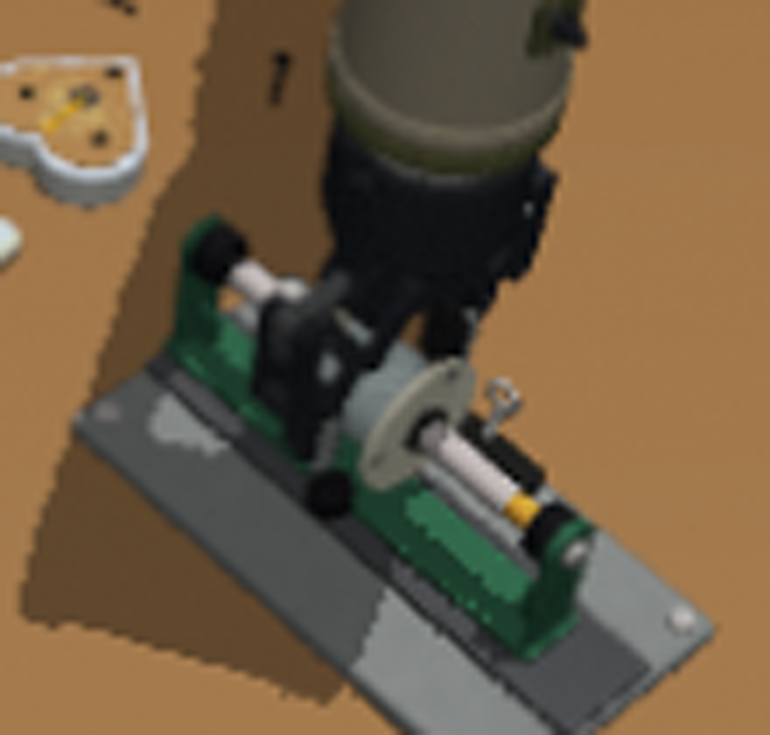

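>>> {"name": "apply_moves", "arguments": {"series": [[0.8,[0,0,0.015],0],[0.8,[0,0,0.04],0],[0.8,[0,0,0.08],0],[0.8,[0,0,0.13],0],[0.8,[0,0,0.15],0]]}}

```text
time: 21.08
tool_pos: [561.0, 212.0, 223.9]
tcp_rot: [179.4, 1.2, 76.2]
ft_force: [0.7, 0.2, 0.2]
finger_gap: 68.3
```

>>> {"name": "apply_moves", "arguments": {"series": [[0.8,[-0.05,0,0.04],0],[0.8,[-0.1,0.03,0.05],0],[0.8,[-0.16,0.08,0.05],0],[0.8,[-0.2,0.15,0.05],0],[0.8,[-0.2,0.15,0.05],0]]}}

```text
time: 21.7
tool_pos: [358.9, 363.8, 274.4]
tcp_rot: [179.4, 1.2, 76.3]
ft_force: [-0.1, 0.1, 0.5]
finger_gap: 68.5
```

```bash
python3 - <<'E'
from cups import *; from spin import *
for n in('scene','top'):
    s=optics.snapshot(n); m=spotter.masks_of(s,'spindle')
    w=(295,180,110,105) if n=='scene' else (150,165,130,100)
    over(s,[],*w,7 if n=='scene' else 6,'c_'+n); save(s,'cf_'+n)
    for k in m[:2]: print(n,k['p'],k['mask'].sum())
    q=fit(s,m[0]['mask'],[559,211.5,-13.8],75.5); print(q.x.round(2),q.fun)
print(sense()['time'],sense()['tool_pos'],sense()['ft_force'])
E
```

```text
Traceback (most recent call last):
IndexError: list index out of range
```

View pics/c_scene.png

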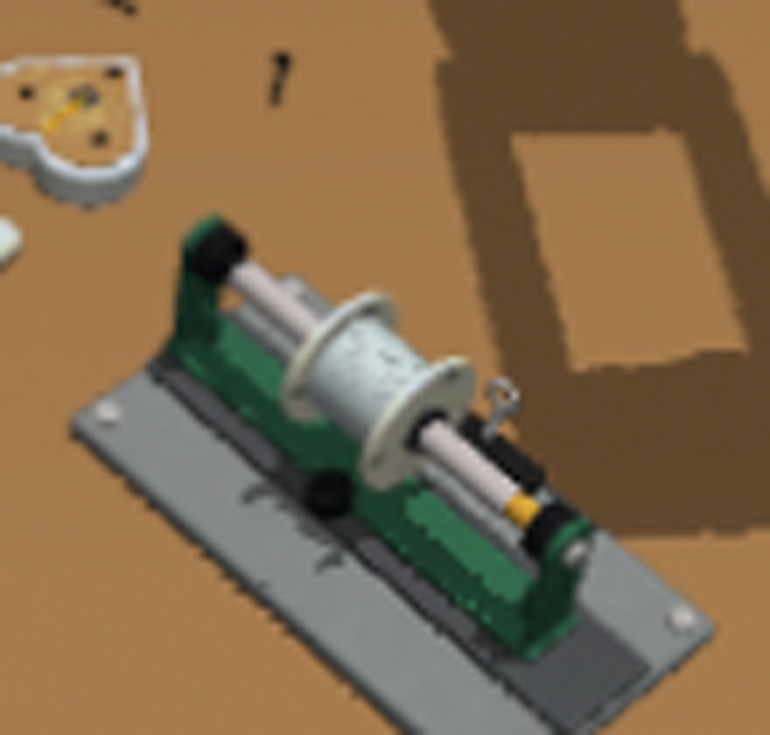

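View pics/cf_scene.png

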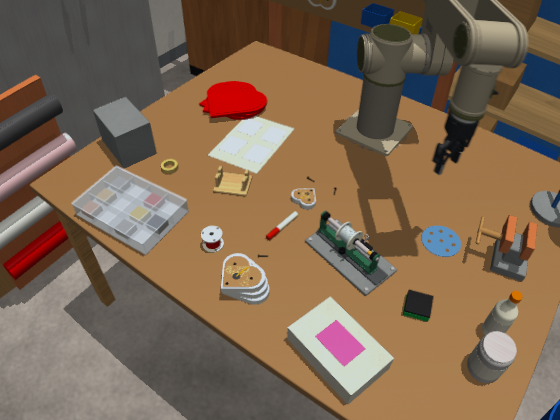

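```bash
python3 - <<'E'
from spin import *
for n in('scene','top'):
    s=optics.snapshot(n); 
    w=(295,180,110,105) if n=='scene' else (150,165,130,100)
    over(s,spieces(559,211.5,-13.75,75.5),*w,7 if n=='scene' else 6,'d_'+n)
print(sense()['time'],sense()['ft_force'])
E
```

```text
21.9 [ 0.02827122 -0.96830867 -0.62910686]
```

View pics/d_scene.png

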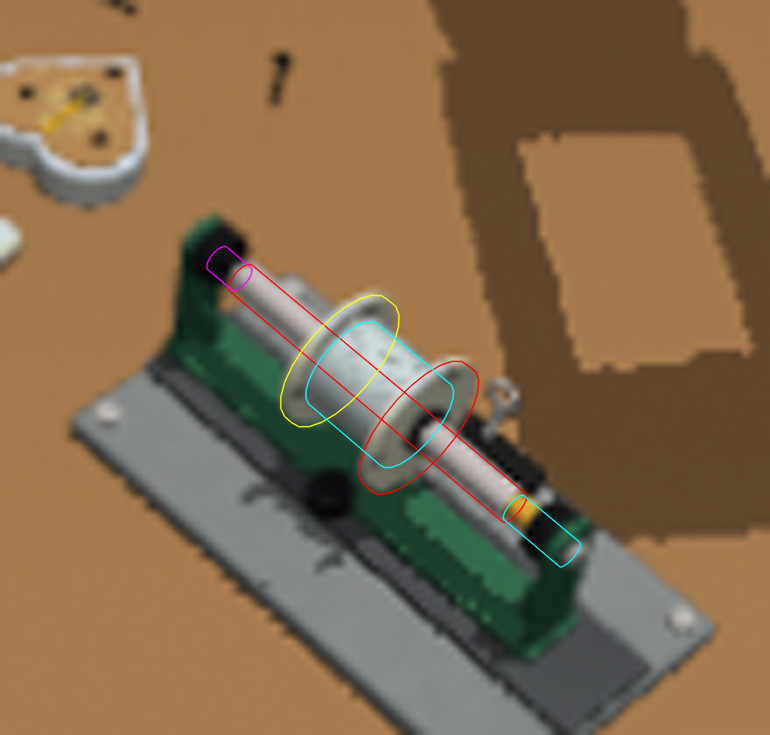

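View pics/d_top.png

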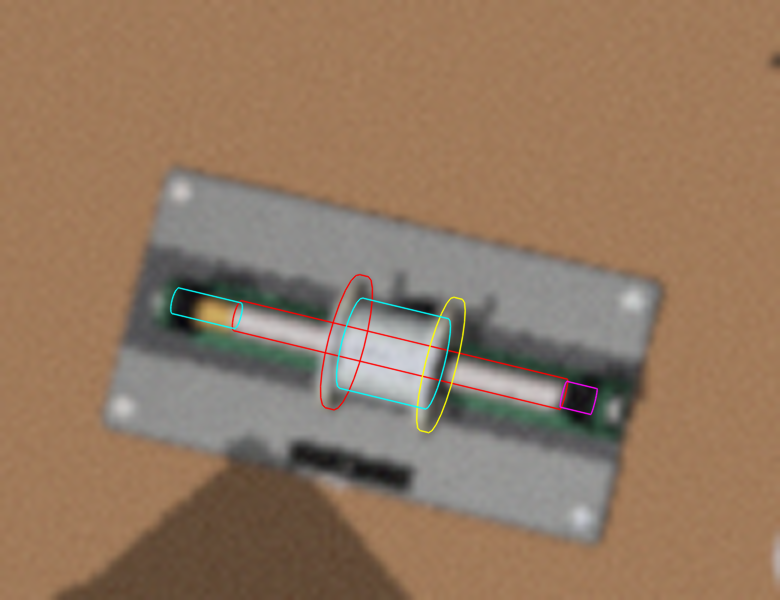

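```bash
python3 -c "
from h import *
print(hand_in())"
```

```text
the job is handed in; nothing more can be done
None
```

The spindle is seated in both cups of the dispenser and stayed there after I let go. I handed the job in at about 22 s of the 67 s allowed; no verdict was reported.

**How it went in:** The arm can only turn about the vertical, so I fitted the spindle by swinging it sideways:
- I lifted the spindle out by its winding and put the plunger into the +y cup with the black end about 9° off to the side.
- I compressed the spring by about 16.5 mm, swung the black end level with its cup, and let it come out to the cup floor.
- I then lowered the spindle onto the bottoms of the bores with light grip and let go.

**Force:** The wrist read about 10 to 11 N at full compression. There was no sign of the black end catching on the rim. When it reached the cup floor the axial wrist force fell to about zero, and it stayed near zero after I opened the gripper.

**Last checks:**
- Both camera views show the plunger and the black end inside their cups. The top view lines up to within about 2 mm with a spindle drawn at yaw −13.75° and height 75.5 mm, and the scene view to within about 3 mm.
- The gripper is clear of everything. In the final scene picture the five bystander items look unmoved; I judged that by eye and did not measure it.

**What failed or disagreed:**
- The spindle detector found nothing in the final scene picture, so my planned numeric fit of the final pose did not run. The seating check therefore rests on the drawn overlays.
- The two cameras differed by about 2 to 3 mm on absolute position.
- The tool had drifted to about 1.4° of tilt under load. Pushing the spindle down onto the bores should have levelled it, and no tilt can be made out in the final pictures.

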